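# Set up the cookie baking station

## Robot

A 7-joint arm with a two-finger parallel gripper is mounted at the origin on the work surface. World frame = base frame: x ahead of the robot, y to its left, z up, the work surface at z = 0. Lengths are in m, angles in rad, forces in N, time in s.
With the tool pointing down it reaches from about 0.4 to 0.875 m from the base axis. Payload 19.3 kg.
Tool frame: the origin (TCP) lies at the very end of the fingers, on their centre line; the grasp point (between the pads) lies bot.tcp_to_grasp behind it (bot.tcp_to_grasp is the distance from the TCP to the grasp point, in m); z points along the fingers, y is the direction in which the jaws open and shut (so a half turn about z gives the same grasp; the last joint's range is limited). The gripper opens to 85 mm and grips with 20 to 120 N. Pads are 22 mm wide; open, the fingers measure 114 mm over their backs; the gripper's body (76 mm by 85 mm) begins 54 mm behind the grasp point. The pads swing forward as they close: fully open they stand 13 mm farther back than shut.
Start: joints at [1.047, 0.521, -0.036, 1.599, 0.021, 1.021, -0.113], TCP at [0.274, -0.562, 0.231] pointing down, gripper open.
Joint ranges: [-2.91, 2.91], [-0.3, 2.13], [-1.5, 1.42], [0.17, 2.43], [-1.26, 4.41], [0.16, 1.93], [-2.52, 2.52]. Speed limits (rad/s): [1.89, 1.89, 2.39, 2.39, 3.01, 3.01, 3.01].

## Interface

Orientations are given as [roll, pitch, yaw] about the fixed x, y, z axes, in that order (R = Rz(yaw) Ry(pitch) Rx(roll)).
In Python, from workcell import bot gives the robot as it stands.
- The arm moves only by the tool servo_tool, never from a script. Its argument "targets" is a list of rows, each a list of 2 entries, a list of its own where there are three numbers: the shift along the tool's x, y, z in units of 0.05 m (1.0 is 0.05 m), then the turn about the tool's z in units of 5 degrees (1.0 is 5 degrees). A call has 1 to 12 rows; each row shifts and turns the commanded pose from where the row before left it, along the tool's axes as they then stand; what a row does not reach is not made up. A row lasts 1/8 s, in which the tool goes at most 62.5 mm and 10.7 degrees, less where a joint would pass 70% of its speed; a pose out of reach is approached as far as the arm can. A call with a number of a shift or a turn outside -1 to 1 is refused whole. A call with a gripper value outside its range is refused whole. "gripper" is the opening, from -1 (shut) to 1 (fully open), so that 0 is half open, set as the call begins (left out, the last holds). The fingers move at their own pace and stop on an object; "newtons" is the grip in N (left out, the last holds). Time passes only in rows, so rows that do not move let the fingers close. It gives the time, the measured TCP pose, the force and the opening at its end, in the units of the state.
- bot.observe(): the state, without advancing time (a new reading comes with each control period).
- bot.grab_frame(name): name is "side" or "top"; returns the picture (420x560x3 uint8, blue, green, red); there is no depth.
- bot.get_calibration(name): a dict with "fx", "fy", "cx", "cy" (pixels), "k1" (the pictures are not rectified: a ray, as slopes to the right and down, at radius r is drawn at 1 + k1 r^2 times it, then the intrinsics apply), "pose" (4x4, takes a point from camera to world coordinates). Camera axes: x right, y up, looking along -z (the intrinsics and any distortion apply to the point x, -y, -z); pixel columns grow to the right and rows downward; lengths in m; the calibration is good to about 2 mm. A picture is of the moment at which its call begins. get_calibration takes no time and is no camera call.
- bot.job_done(): hands the job in, once; it reports no verdict.
The state is a dict: "clock": time; "qpos": joint angles; "qd": joint speeds; "joint_efforts": joint torques, N m; "position": TCP position; "tool_rot": TCP orientation; "force": force on the tool from outside, world axes, zero at the start; "moment": the same for the moment, N m; "grip_width": finger opening in m.
Only numpy, scipy, OpenCV 4.12 (cv2) and the standard library are available. Lean on these libraries where they do the work, as an engineer would, in place of code of your own. Each camera call takes 0.05 s, during which the arm holds its last target.

## Task

Load exactly three of the mould plugs into the four-pocket tray, one to a pocket, standing flat on the floor with the grip up, and leave one pocket empty and any spare plug on the table; and hang every pail that is there on the rack by its handle, one to a hook, with the bar on both prongs. Only when all that is done, start the machine by pressing the three keys fully down one at a time: the square one, then the small round one, then the large round one. Plugs may get knocked aside meanwhile, so see that all is still in place at the end, and do not knock over the teacup or the flask.

Things in the scene. Friction and masses are not known exactly. Their poses are not given: they have to be found in the camera images.
- plug0: one of four identical baking-mould plugs (3 or 4 are present, None from the start = absent): dark steel disc 60 mm across, 14 mm thick, 0.2 to 0.4 kg, with a thin stem and on top an upright wooden grip 24 mm across from 34 to 60 mm above the bottom. Origin: centre of the underside, z up
- plug1: one of four identical baking-mould plugs (3 or 4 are present, None from the start = absent): dark steel disc 60 mm across, 14 mm thick, 0.2 to 0.4 kg, with a thin stem and on top an upright wooden grip 24 mm across from 34 to 60 mm above the bottom. Origin: centre of the underside, z up
- plug2: one of four identical baking-mould plugs (3 or 4 are present, None from the start = absent): dark steel disc 60 mm across, 14 mm thick, 0.2 to 0.4 kg, with a thin stem and on top an upright wooden grip 24 mm across from 34 to 60 mm above the bottom. Origin: centre of the underside, z up
- plug3: one of four identical baking-mould plugs (3 or 4 are present, None from the start = absent): dark steel disc 60 mm across, 14 mm thick, 0.2 to 0.4 kg, with a thin stem and on top an upright wooden grip 24 mm across from 34 to 60 mm above the bottom. Origin: centre of the underside, z up
- pail0: one of two identical bare-metal pails with dark handles (1 or 2 present, None from the start = absent), upright: 84 mm across at the bottom, 100 mm at the rim, rim 75 mm up, 0.2 to 0.33 kg. A stiff 8 mm wire handle stands fixed over its mouth: two legs at y = +-53 mm and a straight level bar along y between them, its centre line 145 mm above the bottom. Origin: centre of the underside, z up
- pail1: one of two identical bare-metal pails with dark handles (1 or 2 present, None from the start = absent), upright: 84 mm across at the bottom, 100 mm at the rim, rim 75 mm up, 0.2 to 0.33 kg. A stiff 8 mm wire handle stands fixed over its mouth: two legs at y = +-53 mm and a straight level bar along y between them, its centre line 145 mm above the bottom. Origin: centre of the underside, z up
- rack: fixed dark wire rack with two hooks 140 mm apart along its y. Each hook: two parallel 8 mm prongs at y = +-34 mm from its middle, running from uprights 85 mm behind (+x) towards -x, falling slightly to a low point 190 mm above the table, then up to a tip 22 mm further out (-x) and 22 mm higher. Fingers fit between the prongs. Origin: on the table, midway under the hooks' low points
- hook0 (a point): hook 0: midway between its two prongs' low points, at the wires' centre lines; axes as the rack's. A hung bar's centre line rests 8 mm above it, lowered on from above with the bar along y
- hook1 (a point): hook 1: midway between its two prongs' low points, at the wires' centre lines; axes as the rack's. A hung bar's centre line rests 8 mm above it, lowered on from above with the bar along y
- tray: fixed open bare-metal tray, 155 x 155 mm, 18 mm high, walls and the cross-shaped divider 5 mm thick: four square pockets, 70 mm clear each, floor 5 mm above the table. Origin: centre of its underside
- pocket0 (a point): centre of the floor of tray pocket 0; axes as the tray's
- pocket1 (a point): centre of the floor of tray pocket 1; axes as the tray's
- pocket2 (a point): centre of the floor of tray pocket 2; axes as the tray's
- pocket3 (a point): centre of the floor of tray pocket 3; axes as the tray's
- console: fixed grey control box 200 x 90 mm (its x, y), 40 mm high, carrying the three keys in a row along its x, 65 mm apart, in any order. Origin: centre of the underside
- key_square (a joint): how far the square key, 30 mm wide, is pressed down, m: 0 up, 0.006 fully down; a spring (1.5 N at first, 5 N fully down) returns it. It counts as pressed from 0.0042
- key_square_top (a point): centre of the top face of the square key, 30 mm wide, about 62 mm above the table; pressed straight down
- key_small (a joint): how far the small round key, 22 mm across, is pressed down, m: 0 up, 0.006 fully down; a spring (1.5 N at first, 5 N fully down) returns it. It counts as pressed from 0.0042
- key_small_top (a point): centre of the top face of the small round key, 22 mm across, about 62 mm above the table; pressed straight down
- key_large (a joint): how far the large round key, 40 mm across, is pressed down, m: 0 up, 0.006 fully down; a spring (1.5 N at first, 5 N fully down) returns it. It counts as pressed from 0.0042
- key_large_top (a point): centre of the top face of the large round key, 40 mm across, about 62 mm above the table; pressed straight down
- teacup: white porcelain cup, 68 mm across, 55 mm high, stands loose; not part of the job. Origin: centre of the underside, z up
- flask: red drinking flask, 68 mm across, 200 mm tall, stands loose; not part of the job. Origin: centre of the underside, z up
Things that resemble listed ones, but are neither listed nor needed, are in the scene too. What is shaped like the plug3 but turquoise or yellow is not meant. Leave any green look-alike of the plug1 alone.

How it is judged:
On the way, in this order (a step that is already met when the one before it is completed fails the run):
1. three plugs lie in three tray pockets, one pocket is empty, and every pail hangs on a hook (((distance between any of plug0, plug1, plug2, plug3 and pocket1 below 0.01 m and distance between any of plug0, plug1, plug2, plug3 and pocket2 below 0.01 m and distance between any of plug0, plug1, plug2, plug3 and pocket3 below 0.01 m) or (distance between any of plug0, plug1, plug2, plug3 and pocket0 below 0.01 m and distance between any of plug0, plug1, plug2, plug3 and pocket2 below 0.01 m and distance between any of plug0, plug1, plug2, plug3 and pocket3 below 0.01 m) or (distance between any of plug0, plug1, plug2, plug3 and pocket0 below 0.01 m and distance between any of plug0, plug1, plug2, plug3 and pocket1 below 0.01 m and distance between any of plug0, plug1, plug2, plug3 and pocket3 below 0.01 m) or (distance between any of plug0, plug1, plug2, plug3 and pocket0 below 0.01 m and distance between any of plug0, plug1, plug2, plug3 and pocket1 below 0.01 m and distance between any of plug0, plug1, plug2, plug3 and pocket2 below 0.01 m)) and not (distance between any of plug0, plug1, plug2, plug3 and pocket0 below 0.01 m and distance between any of plug0, plug1, plug2, plug3 and pocket1 below 0.01 m and distance between any of plug0, plug1, plug2, plug3 and pocket2 below 0.01 m and distance between any of plug0, plug1, plug2, plug3 and pocket3 below 0.01 m) and (distance between plug0 and pocket0 below 0.01 m or distance between plug0 and pocket1 below 0.01 m or distance between plug0 and pocket2 below 0.01 m or distance between plug0 and pocket3 below 0.01 m or horizontal distance between plug0 and tray above 0.1 m) and (distance between plug1 and pocket0 below 0.01 m or distance between plug1 and pocket1 below 0.01 m or distance between plug1 and pocket2 below 0.01 m or distance between plug1 and pocket3 below 0.01 m or horizontal distance between plug1 and tray above 0.1 m) and (distance between plug2 and pocket0 below 0.01 m or distance between plug2 and pocket1 below 0.01 m or distance between plug2 and pocket2 below 0.01 m or distance between plug2 and pocket3 below 0.01 m or horizontal distance between plug2 and tray above 0.1 m) and (distance between plug3 and pocket0 below 0.01 m or distance between plug3 and pocket1 below 0.01 m or distance between plug3 and pocket2 below 0.01 m or distance between plug3 and pocket3 below 0.01 m or horizontal distance between plug3 and tray above 0.1 m) and ((x of pail0 in the frame of hook0 between -0.02 and 0.02 m and y of pail0 in the frame of hook0 between -0.022 and 0.022 m and z of pail0 in the frame of hook0 between -0.145 and -0.129 m and angle between pail0's own z axis and vertical below 0.2 rad) or (x of pail0 in the frame of hook1 between -0.02 and 0.02 m and y of pail0 in the frame of hook1 between -0.022 and 0.022 m and z of pail0 in the frame of hook1 between -0.145 and -0.129 m and angle between pail0's own z axis and vertical below 0.2 rad)) and ((x of pail1 in the frame of hook0 between -0.02 and 0.02 m and y of pail1 in the frame of hook0 between -0.022 and 0.022 m and z of pail1 in the frame of hook0 between -0.145 and -0.129 m and angle between pail1's own z axis and vertical below 0.2 rad) or (x of pail1 in the frame of hook1 between -0.02 and 0.02 m and y of pail1 in the frame of hook1 between -0.022 and 0.022 m and z of pail1 in the frame of hook1 between -0.145 and -0.129 m and angle between pail1's own z axis and vertical below 0.2 rad))), for 0.2 s.
2. the square key is pressed down, the others up (value of joint key_square above 0.0042 m and value of joint each of key_small, key_large below 0.002 m), for 0.02 s.
3. the small round key is pressed down, the others up (value of joint key_small above 0.0042 m and value of joint each of key_square, key_large below 0.002 m), for 0.02 s.
4. the large round key is pressed down, the others up (value of joint key_large above 0.0042 m and value of joint each of key_square, key_small below 0.002 m), for 0.02 s.
At the end, for the whole second after the job is handed in: Three plugs flat in separate pockets (origin within 10 mm of the pocket's point), one pocket empty, spares on the table, 100 from tray centre; each pail's bar on both prongs of a hook (pail within 20 mm in x, 22 in y, bar 0 to 16 above its point), upright; all released, at rest, keys up (all of step 1 and linear speed of each of plug0, plug1, plug2, plug3, pail0, pail1 below 0.05 m/s and contact force between each of plug0, plug1, plug2, plug3, pail0, pail1 and the fingers below 0.2 N and value of joint each of key_square, key_small, key_large below 0.002 m); the robot touches nothing.
It fails at once if the teacup or flask is knocked over (angle between any of teacup, flask's own z axis and vertical above 0.6 rad).
It fails at once if two keys are pressed at once (value of joint each of key_square, key_small above 0.003 m or value of joint each of key_square, key_large above 0.003 m or value of joint each of key_small, key_large above 0.003 m).
Of plug0, plug1, plug2, plug3 only 3 to 4 are there at a start; the rules pass over those that are not, and their reading is None.
Of pail0, pail1 only 1 to 2 are there at a start; the rules pass over those that are not, and their reading is None.
At some moment in a run one of plug0, plug1, plug2, plug3 may be knocked a few centimetres aside while the robot is not near it.
It also fails if it takes over 210 s, if anything falls off the work surface, if the arm or the gripper's body presses on something with over 40 N, if the wrist force passes 120 N, or if a joint passes its speed limit or range.

## Working session

There is one attempt and no reset: what is moved stays moved. The work goes in short steps, Python scripts to look and compute and a tool call to move; the robot and the scene stay as the last step left them, time stands still between calls to the robot, and variables do not carry over. Pictures are saved under pics/ and viewed, and the job is handed in when it is done.

Besides the shell and the picture viewer there is one more tool, called as a command line: name --argument value ..., lists and objects as JSON in quotes. servo_tool: Moves the arm, as the interface text tells. Its arguments: {"type":"object","properties":{"targets":{"type":"array","items":{"type":"array"}},"gripper":{"type":"number"},"newtons":{"type":"number"}},"required":["targets"]}

```bash
mkdir -p pics; ls
python3 - <<'E'
from workcell import bot
import cv2
s=bot.observe();print(s); print(bot.tcp_to_grasp)
for n in("side","top"):
    c=bot.get_calibration(n);print(n,c)
    cv2.imwrite(f"pics/{n}0.png",bot.grab_frame(n))
E
```

```text
pics
{'clock': 0.0, 'qpos': array([ 1.04680723,  0.52203826, -0.03634966,  1.59997764,  0.02121706,
        1.02109883, -0.11279493]), 'qd': array([ 0.00084681, -0.00011333, -0.00047765, -0.00071029, -0.0002543 ,
        0.00061015,  0.00020322]), 'joint_efforts': array([-1.76423114e-04, -9.27102757e+01,  1.98024720e+00, -3.69935632e+01,
        1.79134874e-02,  8.18618399e-03, -4.34278388e-05]), 'position': array([ 0.27381615, -0.56146453,  0.23072125]), 'tool_rot': array([-3.14045927e+00,  8.38636377e-05,  4.53811909e-01]), 'force': array([-0.63534115,  0.35669982,  0.31092474]), 'moment': array([ 0.00971508, -0.01294835, -0.02288275]), 'grip_width': 0.08531065251609327}
0.0187
side {'fx': 468.3685828069306, 'fy': 468.3685828069306, 'cx': 277.38500502171405, 'cy': 205.26930444854847, 'k1': -0.06333375316345988, 'pose': array([[-0.85530901,  0.33312841, -0.39682737,  0.11749672],
       [-0.51803056, -0.56392413,  0.64314378,  0.65100738],
       [-0.00953107,  0.75565537,  0.65490008,  0.80968569],
       [ 0.        ,  0.        ,  0.        ,  1.        ]])}
top {'fx': 410.93466440266315, 'fy': 410.93466440266315, 'cx': 285.6705068540889, 'cy': 205.70802483934582, 'k1': -0.03175036943089817, 'pose': array([[ 3.07623336e-04,  9.92221285e-01, -1.24486249e-01,
         4.20503952e-01],
       [-9.99843689e-01,  2.50581877e-03,  1.75019449e-02,
         1.03777477e-02],
       [ 1.76777422e-02,  1.24461406e-01,  9.92066961e-01,
         1.02213977e+00],
       [ 0.00000000e+00,  0.00000000e+00,  0.00000000e+00,
         1.00000000e+00]])}
```

View pics/top0.png

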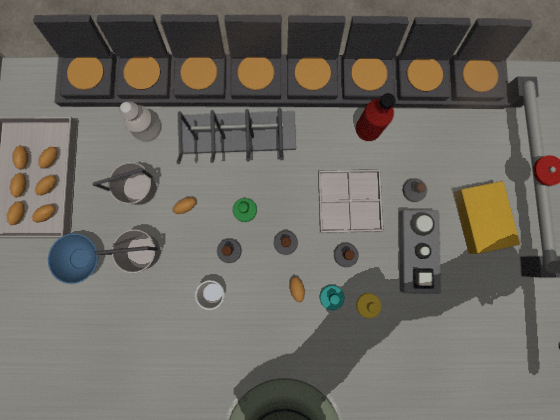

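View pics/side0.png

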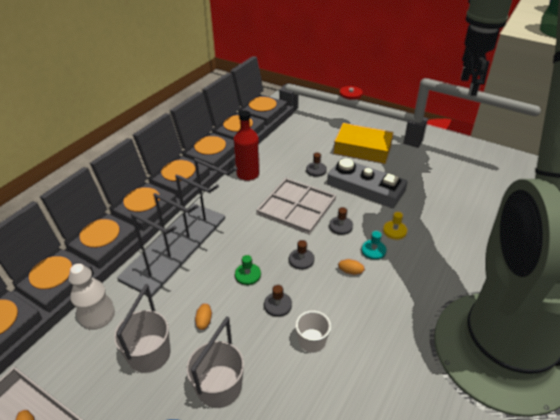

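Top view: plugs at about (229,250), (286,242), (346,254), (415,189). Pails at (131,183) and (135,251), rack at (237,132), tray at (350,200), keys at (424,223/251/278), cup at (210,294). Next I'll write helpers and zoom in.

```bash
cat > h.py <<'E'
import numpy as np, cv2
from workcell import bot
C={n:bot.get_calibration(n) for n in("side","top")}
def K(c): return np.array([[c["fx"],0,c["cx"]],[0,c["fy"],c["cy"]],[0,0,1.]])
def proj(n,P):
    c=C[n];T=np.linalg.inv(c["pose"]);P=np.atleast_2d(P).astype(float)
    q=P@T[:3,:3].T+T[:3,3];x=q[:,0]/-q[:,2];y=-q[:,1]/-q[:,2]
    f=1+c["k1"]*(x*x+y*y)
    return np.c_[c["fx"]*x*f+c["cx"],c["fy"]*y*f+c["cy"]]
def unp(n,uv,z):
    c=C[n];uv=np.atleast_2d(uv).astype(float)
    p=cv2.undistortPoints(uv.reshape(-1,1,2),K(c),np.array([c["k1"],0,0,0,0.]))[:,0]
    d=np.c_[p[:,0],-p[:,1],-np.ones(len(p))]@c["pose"][:3,:3].T
    o=c["pose"][:3,3];t=(z-o[2])/d[:,2]
    return o+t[:,None]*d
def crop(img,u0,v0,u1,v1,s,name):
    im=cv2.resize(img[v0:v1,u0:u1],None,fx=s,fy=s,interpolation=cv2.INTER_CUBIC)
    cv2.imwrite("pics/"+name+".png",im)
def tri(uvt,uvs):
    # two-view triangulation
    A=[];
    os=[];ds=[]
    for n,uv in(("top",uvt),("side",uvs)):
        o=C[n]["pose"][:3,3];p=unp(n,uv,0)[0];d=p-o;d/=np.linalg.norm(d);os.append(o);ds.append(d)
    M=sum(np.eye(3)-np.outer(d,d) for d in ds);b=sum((np.eye(3)-np.outer(d,d))@o for o,d in zip(os,ds))
    X=np.linalg.solve(M,b);return X,[np.linalg.norm((np.eye(3)-np.outer(d,d))@(X-o)) for o,d in zip(os,ds)]
def rot(a): return np.array([[np.cos(a),-np.sin(a)],[np.sin(a),np.cos(a)]])
E
python3 - <<'E'
from h import *
im=cv2.imread("pics/top0.png")
crop(im,60,90,320,270,3,"z1");crop(im,200,160,450,320,3,"z2")
ims=cv2.imread("pics/side0.png")
crop(ims,60,150,320,420-0,2,"z3");crop(ims,230,120,420,270,4,"z4")
for u,v in[(229,250),(286,242),(346,254),(415,189),(350,200),(131,183),(210,294)]: print(u,v,unp("top",(u,v),0.014)[0].round(3))
E
```

```text
229 250 [0.438 0.131 0.014]
286 242 [ 0.458 -0.008  0.014]
346 254 [ 0.428 -0.155  0.014]
415 189 [ 0.59  -0.332  0.014]
350 200 [ 0.562 -0.167  0.014]
131 183 [0.603 0.377 0.014]
210 294 [0.332 0.175 0.014]
```

View pics/z1.png

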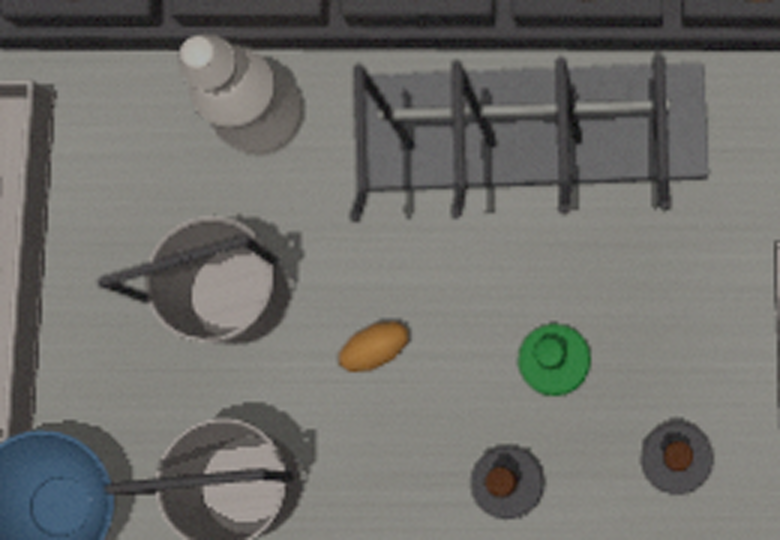

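View pics/z2.png

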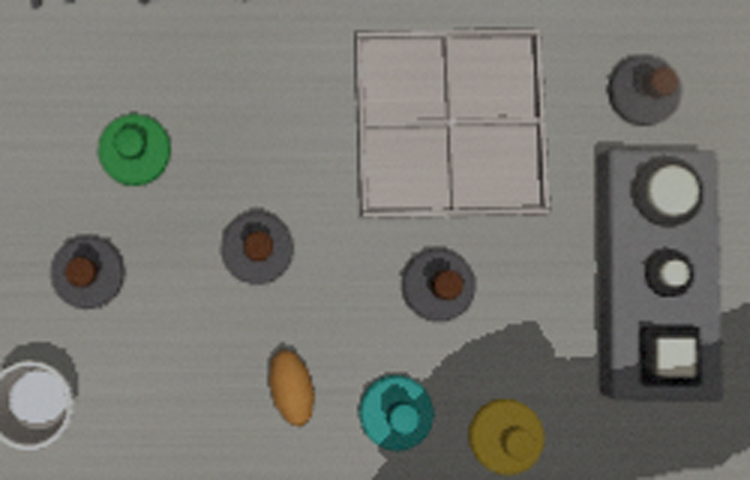

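View pics/z3.png

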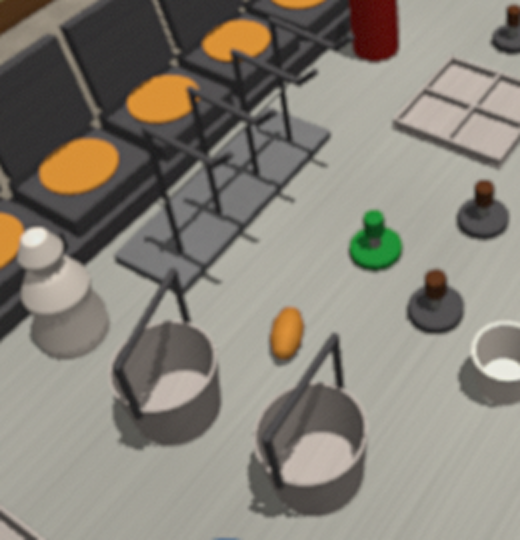

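View pics/z4.png

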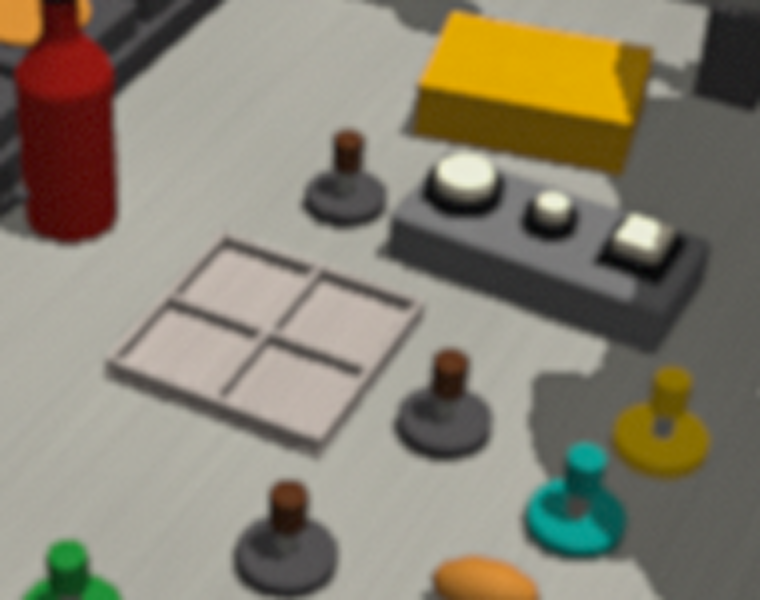

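Run:
```python
from h import *
def o(p,off,s): return (np.array(p,float)+.5)/s-.5+np.array(off)
z2=lambda p:o(p,(200,160),3)
z1=lambda p:o(p,(60,90),3)
z3=lambda p:o(p,(60,150),2); z4=lambda p:o(p,(230,120),4)
for n,d,g in[("A",(88,272),(80,271)),("B",(257,246),(258,245)),("C",(438,284),(449,285)),("D",(645,90),(663,81))]:
    print(n,unp("top",z2(d),.012)[0].round(4),unp("top",z2(g),.06)[0].round(4))
# side check via grip tops
for n,g in[("B",(288,492)),("C",(450,360)),("D",(349,139))]: print("side",n,unp("side",z4(g),.06)[0].round(4))
for n,d,g in[("lg",(673,191),(465,172)),("sm",(675,273),(552,206)),("sq",(677,356),(643,237))]:
    print(n,unp("top",z2(d),.062)[0].round(4),unp("side",z4(g),.062)[0].round(4),tri(z2(d),z4(g)))
T=[unp("top",z2(p),.018)[0] for p in[(357,31),(540,29),(549,214),(361,215)]]
for t in T:print("tray",t.round(4))
print(np.mean(T,0)); print("len",[np.linalg.norm(T[i]-T[i-1]) for i in range(4)])
T=[unp("side",z4(p),.018)[0] for p in[(228,236),(424,308),(318,445),(108,365)]]
for t in T:print("tray side",t.round(4))
print(np.mean(T,0))
for n,e,r in[("P0",((105,281),(250,242)),(221,280)),("P1",((107,489),(264,474)),(231,482))]:
    a,b=[unp("top",z1(p),.145)[0] for p in e];print(n,a.round(4),b.round(4),"mid",((a+b)/2).round(4),np.linalg.norm(a-b),"ang",np.arctan2(*(a-b)[[1,0]]),"rim",unp("top",z1(r),.075)[0].round(4))
for n,e in[("P0",((122,365),(173,277))),("P1",((268,440),(335,342)))]:
    a,b=[unp("side",z3(p),.145)[0] for p in e];print(n,"side",a.round(4),b.round(4),"mid",((a+b)/2).round(4),np.linalg.norm(a-b))
for p,q in[((361,190),(354,215)),((459,190),(456,215)),((565,187),(566,210)),((661,185),(664,207))]:
    print("rack low",unp("top",z1(p),.19)[0].round(4),"tip",unp("top",z1(q),.212)[0].round(4))
for p in[(347,50),(315,75),(267,115),(225,158)]: print("tips side",unp("side",z3(p),.212)[0].round(4))
```

```text
A [0.4371 0.1309 0.012 ] [0.4371 0.1314 0.06  ]
B [ 0.4584 -0.0066  0.012 ] [ 0.4574 -0.0066  0.06  ]
C [ 0.4275 -0.1545  0.012 ] [ 0.4264 -0.1553  0.06  ]
D [ 0.5887 -0.3315  0.012 ] [ 0.588  -0.3301  0.06  ]
side B [ 0.4589 -0.0036  0.06  ]
side C [ 0.4287 -0.151   0.06  ]
side D [ 0.5892 -0.3271  0.06  ]
lg [ 0.4998 -0.3338  0.062 ] [ 0.5018 -0.3298  0.062 ] (array([ 0.50157844, -0.33395795,  0.05948534]), [np.float64(0.001746961027201897), np.float64(0.0017469610272017409)])
sm [ 0.4355 -0.3328  0.062 ] [ 0.4356 -0.3241  0.062 ] (array([ 0.43722366, -0.33464546,  0.05466505]), [np.float64(0.0017922604336009808), np.float64(0.0017922604336009116)])
sq [ 0.3714 -0.3319  0.062 ] [ 0.3712 -0.3231  0.062 ] (array([ 0.37244373, -0.33386804,  0.0544598 ]), [np.float64(0.0015941828275731738), np.float64(0.0015941828275732675)])
tray [ 0.6365 -0.0896  0.018 ]
tray [ 0.639  -0.2429  0.018 ]
tray [ 0.4844 -0.2459  0.018 ]
tray [ 0.4835 -0.0914  0.018 ]
[ 0.56084436 -0.16747038  0.018     ]
len [np.float64(0.15302823901982954), np.float64(0.15326716014281772), np.float64(0.15457258654427303)
[... 374 characters left out ...]
.3983 0.145 ] [0.4402 0.2875 0.145 ] mid [0.4347 0.3429 0.145 ] 0.11134096779869002 ang 1.6690610758713247 rim [0.4356 0.3346 0.075 ]
P0 side [0.5778 0.4088 0.145 ] [0.6061 0.3162 0.145 ] mid [0.592  0.3625 0.145 ] 0.09682221208310715
P1 side [0.4299 0.3987 0.145 ] [0.4386 0.2972 0.145 ] mid [0.4342 0.3479 0.145 ] 0.10194748131488186
rack low [0.6344 0.2146 0.19  ] tip [0.6115 0.2133 0.212 ]
rack low [0.6346 0.147  0.19  ] tip [0.6117 0.1449 0.212 ]
rack low [0.637  0.0739 0.19  ] tip [0.6154 0.0713 0.212 ]
rack low [0.6387 0.0075 0.19  ] tip [0.6177 0.0055 0.212 ]
tips side [0.6109 0.0273 0.212 ]
tips side [0.6147 0.0785 0.212 ]
tips side [0.6177 0.1525 0.212 ]
tips side [0.613 0.22  0.212]
```

```bash
cat >> h.py <<'E'
def circ(x,y,z,r,n=60):
    t=np.linspace(0,2*np.pi,n);return np.c_[x+r*np.cos(t),y+r*np.sin(t),0*t+z]
def overlay(img,n,polys,u0,v0,u1,v1,s,name):
    im=cv2.resize(img[v0:v1,u0:u1],None,fx=s,fy=s,interpolation=cv2.INTER_CUBIC)
    for P,col in polys:
        p=((proj(n,P)-[u0,v0]+.5)*s-.5)
        cv2.polylines(im,[np.round(p*8).astype(np.int32)],False,col,1,cv2.LINE_AA,3)
    cv2.imwrite("pics/"+name+".png",im)
def sq(x,y,z,h,a,hy=None):
    hy=h if hy is None else hy
    p=np.array([[-h,-hy],[h,-hy],[h,hy],[-h,hy],[-h,-hy]])@rot(a).T+[x,y];return np.c_[p,np.full(5,z)]
def tray(x,y,a,col=(0,0,255)):
    L=[(sq(x,y,.018,.0775,a),col)]
    for sx in(-1,1):
        for sy in(-1,1):
            c=rot(a)@[sx*.0375,sy*.0375]+[x,y];L.append((sq(c[0],c[1],.005,.035,a),(0,255,0)))
    return L
def pail(x,y,a,z0=0,col=(0,0,255)):
    u=rot(a)@[0,1.];e=lambda k,z:[x+k*u[0],y+k*u[1],z+z0]
    return [(circ(x,y,.075+z0,.05),col),(circ(x,y,z0,.042),(0,255,0)),(np.array([e(-.053,.075),e(-.053,.145),e(.053,.145),e(.053,.075)]),(255,255,0))]
def plug(x,y,z=0,col=(0,0,255)): return [(circ(x,y,.014+z,.03),col),(circ(x,y,.06+z,.012),(0,255,0))]
def rack(x,y,a):
    L=[];R=rot(a)
    for h in(-.07,.07):
        for k in(-.034,.034):
            w=[np.r_[R@[dx,h+k]+[x,y],z] for dx,z in((.085,0),(.085,.195),(0,.19),(-.022,.212))];L.append((np.array(w),(0,0,255)))
    return L
def cons(x,y,a,order):
    L=[(sq(x,y,.04,.1,a,.045),(0,0,255)),(sq(x,y,0,.1,a,.045),(255,0,0))]
    for k,o_ in zip((-.065,0,.065),order):
        c=rot(a)@[k,0]+[x,y]
        L.append((sq(c[0],c[1],.062,.015,a) if o_=="q" else circ(c[0],c[1],.062,.011 if o_=="s" else .02),(0,255,0)))
    return L
E
cat > ov.py <<'E'
from h import *
M=tray(.561,-.1665,.014)+cons(.4355,-.332,.015,"qsl")
for p in[(.437,.1315),(.458,-.006),(.427,-.154),(.5885,-.330)]: M+=plug(*p)
M+=pail(.592,.354,.272)+pail(.435,.34,.098)+rack(.636,.111,.0205)
t=cv2.imread("pics/top0.png");s=cv2.imread("pics/side0.png")
overlay(t,"top",M,60,90,320,270,3,"o1");overlay(t,"top",M,200,160,450,320,3,"o2")
overlay(s,"side",M,60,150,320,420,2,"o3");overlay(s,"side",M,230,120,420,270,4,"o4")
E
python3 ov.py
```

```text
(no output)
```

View pics/o1.png

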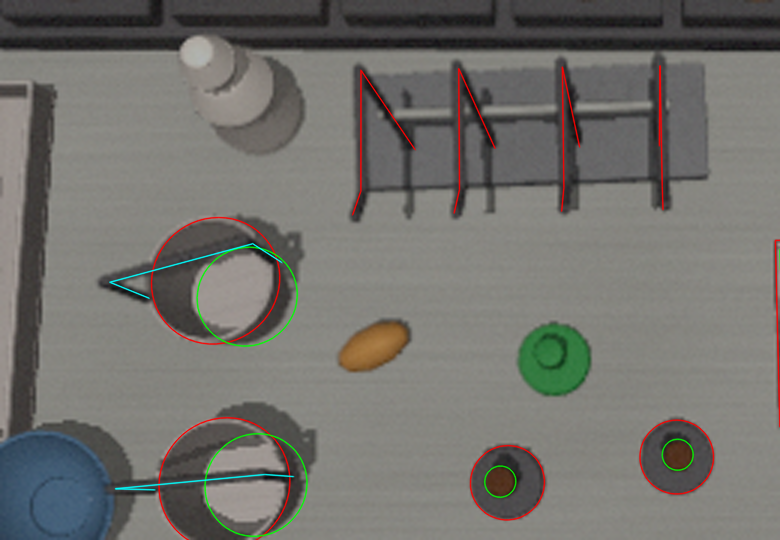

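View pics/o2.png

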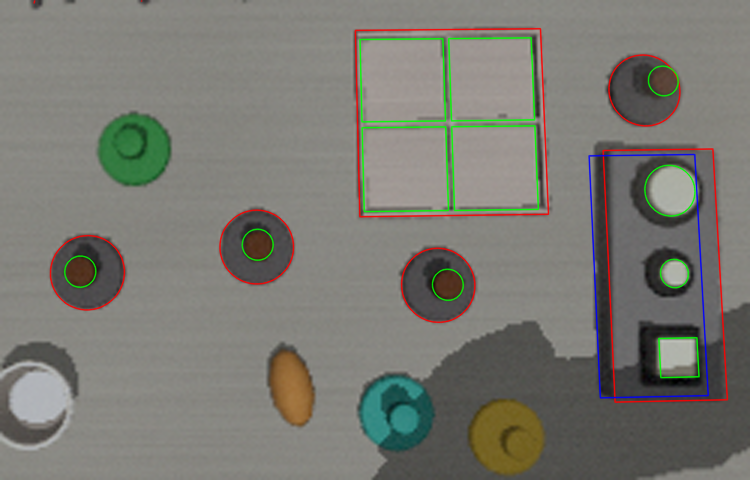

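View pics/o3.png

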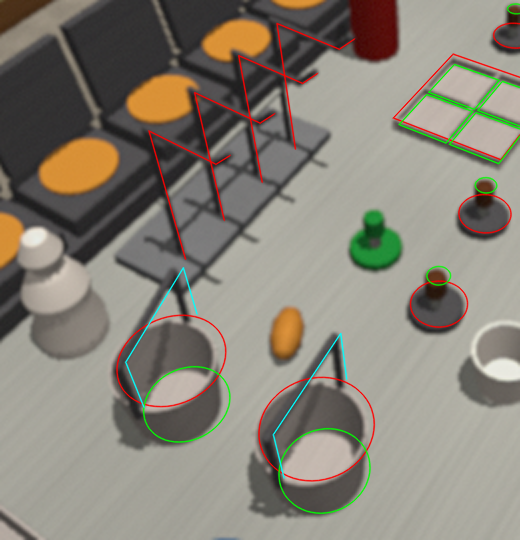

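View pics/o4.png

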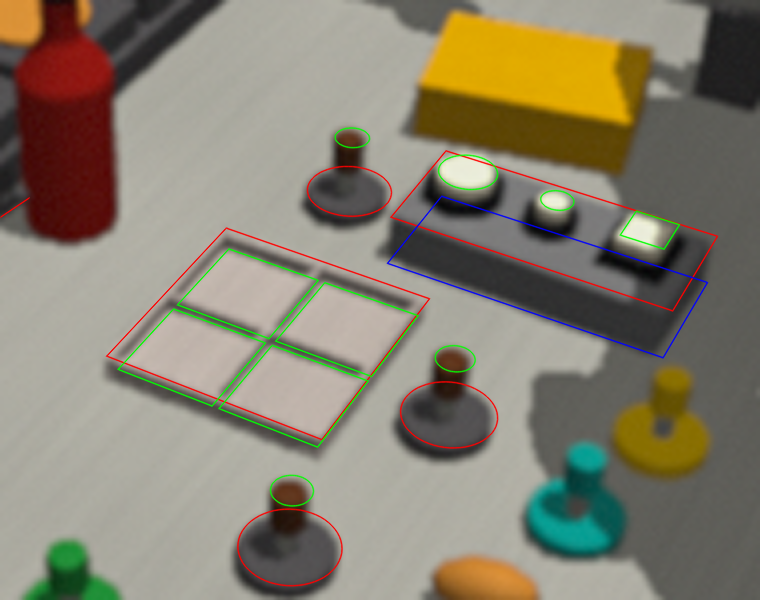

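Top-view overlay fits everything; the side view sits about 1 px off, within calibration error. Next is a move planner.

```bash
cat >> h.py <<'E'
def plan(goals,start=None):
    """goals: list of (x,y,z,yaw). prints rows in tool units"""
    s=bot.observe();p=np.array(s["position"]);yaw=s["tool_rot"][2]
    print("at",p.round(4),"yaw",round(yaw,3),"q",s["qpos"].round(2),"t",s["clock"])
    if start is not None: p=np.array(start[:3]);yaw=start[3]
    rows=[]
    for x,y,z,w in goals:
        w=yaw if w is None else w
        d=np.array([x,y,z])-p;dw=(w-yaw)
        n=int(max(1,np.ceil(np.linalg.norm(d)/.0495-1e-6),np.ceil(abs(np.degrees(dw))/5-1e-6)))
        for i in range(n):
            st=d/n;c,sn=np.cos(yaw),np.sin(yaw)
            t=np.array([c*st[0]+sn*st[1],sn*st[0]-c*st[1],-st[2]])/.05
            t=t.round(2);k=round(-np.degrees(dw/n)/5,2)
            rows.append([t.tolist(),k])
            # simulate rounded
            wx=c*t[0]+sn*t[1];wy=sn*t[0]-c*t[1]
            p=p+np.array([wx,wy,-t[2]])*.05;yaw-=np.radians(5*k)
        print("-> ",p.round(4),round(yaw,3),len(rows))
    import json
    for i in range(0,len(rows),12): print(json.dumps(rows[i:i+12]).replace(" ",""))
def st():
    s=bot.observe();print("t",round(s["clock"],2),"p",s["position"].round(4),"rpy",s["tool_rot"].round(3),"q",s["qpos"].round(2),"F",s["force"].round(1),"w",round(s["grip_width"],4))
E
python3 - <<'E'
from h import *
plan([(.52,-.2,.28,.9),(.52,.15,.28,1.4),(.594,.355,.20,1.843)])
E
```

```text
at [ 0.2738 -0.5615  0.2308] yaw 0.454 q [ 1.05  0.52 -0.04  1.6   0.02  1.02 -0.11] t 0.1
->  [ 0.5199 -0.1995  0.2803] 0.901 9
->  [0.5201 0.1508 0.2803] 1.397 17
->  [0.5947 0.3553 0.1993] 1.842 23
[[[0.84,-0.48,-0.11],-0.57],[[0.87,-0.44,-0.11],-0.57],[[0.89,-0.4,-0.11],-0.57],[[0.91,-0.35,-0.11],-0.57],[[0.92,-0.31,-0.11],-0.57],[[0.94,-0.26,-0.11],-0.57],[[0.95,-0.21,-0.11],-0.57],[[0.96,-0.17,-0.11],-0.57],[[0.96,-0.12,-0.11],-0.57],[[0.69,-0.54,0.0],-0.71],[[0.72,-0.5,0.0],-0.71],[[0.75,-0.45,0.0],-0.71]]
[[[0.77,-0.41,0.0],-0.71],[[0.8,-0.36,0.0],-0.71],[[0.82,-0.31,0.0],-0.71],[[0.84,-0.26,0.0],-0.71],[[0.85,-0.2,0.0],-0.71],[[0.71,0.13,0.27],-0.85],[[0.7,0.18,0.27],-0.85],[[0.69,0.23,0.27],-0.85],[[0.67,0.28,0.27],-0.85],[[0.65,0.33,0.27],-0.85],[[0.62,0.38,0.27],-0.85]]
```

servo_tool --targets '[[[0.84,-0.48,-0.11],-0.57],[[0.87,-0.44,-0.11],-0.57],[[0.89,-0.4,-0.11],-0.57],[[0.91,-0.35,-0.11],-0.57],[[0.92,-0.31,-0.11],-0.57],[[0.94,-0.26,-0.11],-0.57],[[0.95,-0.21,-0.11],-0.57],[[0.96,-0.17,-0.11],-0.57],[[0.96,-0.12,-0.11],-0.57],[[0.69,-0.54,0.0],-0.71],[[0.72,-0.5,0.0],-0.71],[[0.75,-0.45,0.0],-0.71]]' --gripper 1 --newtons 40

```text
clock: 1.6
position: [0.5202, -0.067, 0.2806]
tool_rot: [-3.141, 0.0, 1.089]
force: [0.4, 1.0, -0.4]
grip_width: 0.0854
```

servo_tool --targets '[[[0.77,-0.41,0.0],-0.71],[[0.8,-0.36,0.0],-0.71],[[0.82,-0.31,0.0],-0.71],[[0.84,-0.26,0.0],-0.71],[[0.85,-0.2,0.0],-0.71],[[0.71,0.13,0.27],-0.85],[[0.7,0.18,0.27],-0.85],[[0.69,0.23,0.27],-0.85],[[0.67,0.28,0.27],-0.85],[[0.65,0.33,0.27],-0.85],[[0.62,0.38,0.27],-0.85],[[0,0,0],0]]'

```text
clock: 3.1
position: [0.5938, 0.3573, 0.1976]
tool_rot: [-3.139, -0.001, 1.846]
force: [0.2, -0.9, 0.0]
grip_width: 0.0852
```

Run:
```python
from h import *
st()
t=bot.grab_frame("top");s=bot.grab_frame("side")
p=bot.observe()["position"]
M=[(circ(p[0],p[1],p[2],.01),(0,0,255))]+pail(.592,.354,.272)
overlay(t,"top",M,40,90,300,270,3,"a1");overlay(s,"side",M,60,100,320,370,2,"a2")
```

```text
t 3.1 p [0.5938 0.3573 0.1976] rpy [-3.139e+00 -1.000e-03  1.846e+00] q [-0.3   0.72 -0.55  1.41  0.39  1.13 -0.64] F [ 0.2 -0.9  0. ] w 0.0852
```

View pics/a1.png

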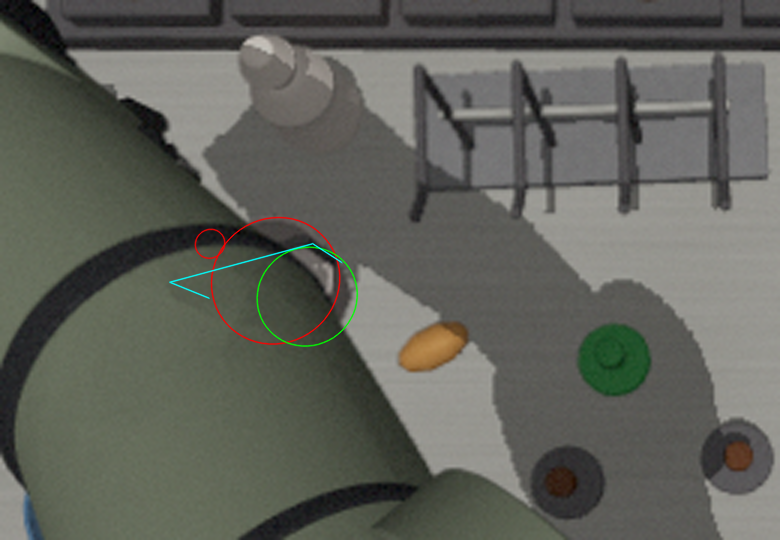

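View pics/a2.png

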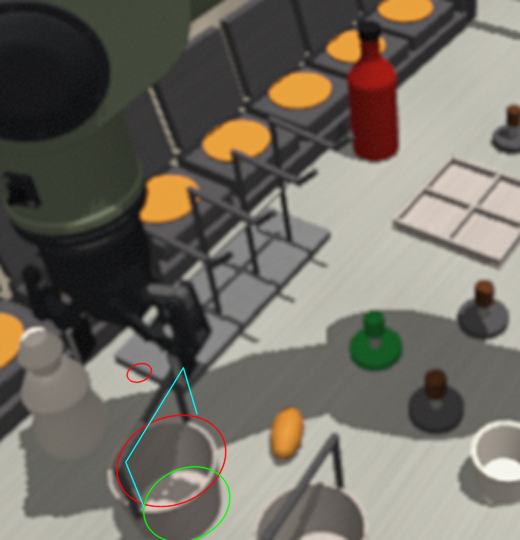

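servo_tool --targets '[[[-0.04,0,0.4],0],[[-0.04,0,0.4],0],[[0,0,0.4],0],[[0,0,0.22],0],[[0,0,0],0]]'

```text
clock: 3.82
position: [0.5955, 0.3511, 0.1278]
tool_rot: [-3.14, 0.0, 1.842]
force: [-0.8, -0.2, 0.7]
grip_width: 0.0857
```

servo_tool --targets '[[[0,0,0],0],[[0,0,0],0],[[0,0,0],0],[[0,0,0],0],[[0,0,0],0],[[0,0,0],0]]' --gripper -1

```text
clock: 4.58
position: [0.5962, 0.3512, 0.129]
tool_rot: [3.141, -0.0, 1.842]
force: [1.4, -0.2, 2.9]
grip_width: 0.0064
```

servo_tool --targets '[[[0,0,-0.3],0],[[0,0,-0.5],0],[[0,0,-0.6],0],[[0,0,-0.4],0],[[0,0,-0.2],0],[[0,0,0],0]]'

```text
clock: 5.32
position: [0.596, 0.3512, 0.229]
tool_rot: [3.141, -0.0, 1.842]
force: [0.1, -0.9, -3.0]
grip_width: 0.0067
```

Run:
```python
from h import *
st()
s=bot.grab_frame("side")
p=bot.observe()["position"]
crop(s,20,100,320,370,2,"a3")
```

```text
t 5.33 p [0.596  0.3512 0.229 ] rpy [ 3.141 -0.     1.842] q [-0.29  0.69 -0.56  1.38  0.37  1.18 -0.62] F [ 0.1 -0.9 -3. ] w 0.0067
```

View pics/a3.png

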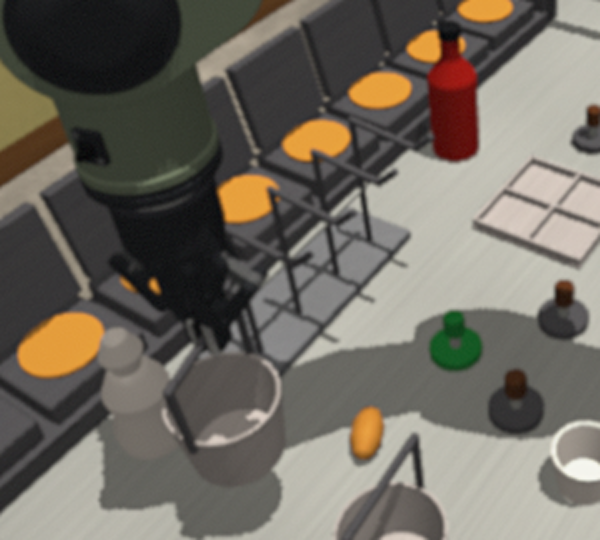

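Pail 0 is held: width 6.7 mm, Fz changed by −3 N. Moving to the far-left hook.

Run:
```python
from h import *
plan([(.555,.3,.235,1.76),(.555,.181,.235,1.592),(.635,.181,.235,1.592)])
```

```text
at [0.5957 0.3511 0.2282] yaw 1.842 q [-0.29  0.69 -0.56  1.38  0.37  1.18 -0.62] t 5.375
->  [0.555  0.3003 0.2352] 1.76 2
->  [0.5549 0.1811 0.2352] 1.593 5
->  [0.6349 0.1809 0.2352] 1.593 7
[[[-0.38,-0.53,-0.07],0.47],[[-0.4,-0.51,-0.07],0.47],[[-0.78,-0.15,0.0],0.64],[[-0.79,-0.11,0.0],0.64],[[-0.79,-0.06,0.0],0.64],[[-0.02,0.8,0.0],0.0],[[-0.02,0.8,0.0],0.0]]
```

servo_tool --targets '[[[-0.19,-0.26,-0.07],0.24],[[-0.38,-0.53,-0.07],0.47],[[-0.4,-0.4,0],0.47],[[-0.4,-0.07,0],0.34],[[-0.4,-0.06,0],0.34],[[-0.4,-0.05,0],0.34],[[-0.4,-0.04,0],0.34],[[-0.4,-0.03,0],0.2],[[-0.2,-0.02,0],0.12],[[0,0,0],0],[[0,0,0],0]]'

```text
clock: 6.75
position: [0.5473, 0.1798, 0.2359]
tool_rot: [3.142, -0.001, 1.594]
force: [0.2, -0.5, -3.3]
grip_width: 0.0062
```

Run:
```python
from h import *
plan([(.555,.181,.235,1.592),(.635,.181,.235,1.592)])
s=bot.grab_frame("side")
crop(s,40,100,320,370,2,"a4")
```

```text
at [0.5473 0.1798 0.2359] yaw 1.594 q [-0.04  0.48 -0.53  1.71  0.28  1.03 -0.65] t 6.75
->  [0.5548 0.181  0.2349] 1.592 1
->  [0.6348 0.1807 0.2349] 1.592 3
[[[0.02,0.15,0.02],0.02],[[-0.02,0.8,-0.0],-0.0],[[-0.02,0.8,-0.0],-0.0]]
```

View pics/a4.png

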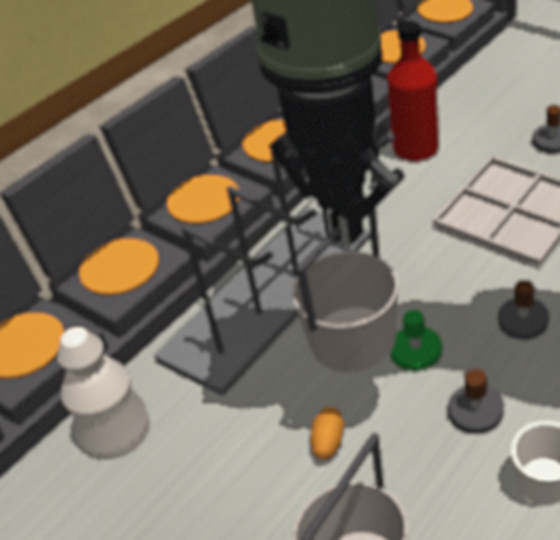

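servo_tool --targets '[[[0,0.4,0],0],[[0,0.4,0],0],[[0,0.4,0],0],[[0,0.35,0],0],[[0,0.2,0],0],[[0,0,0],0],[[0,0,0],0]]'

```text
clock: 7.68
position: [0.6344, 0.1812, 0.2358]
tool_rot: [-3.141, -0.0, 1.593]
force: [-0.4, 0.1, -3.3]
grip_width: 0.0062
```

Run:
```python
from h import *
st();p=bot.observe()["position"]
s=bot.grab_frame("side")
M=rack(.636,.111,.0205)+pail(p[0],p[1],.0205,p[2]+.016-.145)
overlay(s,"side",M,40,100,320,370,2,"a5")
```

```text
t 7.67 p [0.6344 0.1812 0.2358] rpy [-3.141 -0.     1.593] q [-0.05  0.61 -0.5   1.48  0.31  1.13 -0.59] F [-0.4  0.1 -3.3] w 0.0062
```

View pics/a5.png

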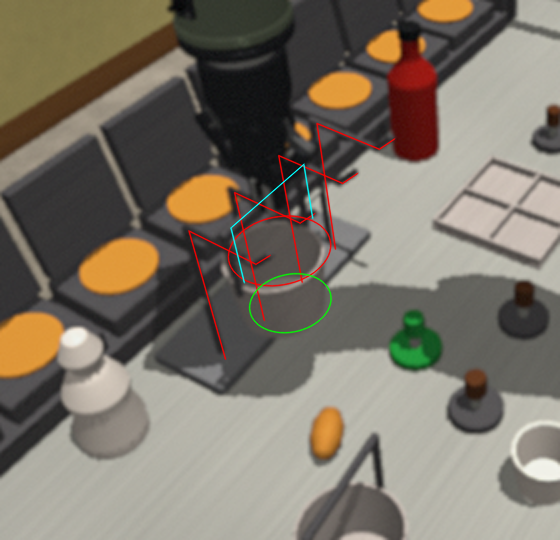

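servo_tool --targets '[[[0,0,0.2],0],[[0,0,0.25],0],[[0,0,0.2],0],[[0,0,0.15],0],[[0,0,0.1],0],[[0,0,0.08],0],[[0,0,0],0]]'

```text
clock: 8.6
position: [0.6349, 0.1809, 0.1867]
tool_rot: [-3.142, -0.0, 1.593]
force: [0.3, -0.3, -1.8]
grip_width: 0.0062
```

servo_tool --targets '[[[0,0,0.04],0],[[0,0,0.03],0],[[0,0,0],0]]'

```text
clock: 8.98
position: [0.6361, 0.1811, 0.1845]
tool_rot: [3.138, -0.001, 1.592]
force: [5.1, -0.1, 4.0]
grip_width: 0.0062
```

servo_tool --targets '[[[0,0,0],0],[[0,0,0],0],[[0,0,0],0],[[0,0,0],0]]' --gripper -0.2

```text
clock: 9.48
position: [0.6348, 0.1809, 0.1832]
tool_rot: [-3.141, 0.0, 1.593]
force: [0.2, -0.3, -0.1]
grip_width: 0.0342
```

servo_tool --targets '[[[0,0,-0.2],0],[[0,0,-0.4],0],[[0,0,-0.6],0],[[0,0,-0.6],0],[[0,0,-0.4],0],[[0,-0.5,0],0],[[0,-0.9,0],0],[[0,-0.9,0],0]]'

```text
clock: 10.48
position: [0.5186, 0.1786, 0.2946]
tool_rot: [3.14, -0.0, 1.593]
force: [0.7, -0.1, 1.0]
grip_width: 0.0343
```

Run:
```python
from h import *
st()
t=bot.grab_frame("top");s=bot.grab_frame("side")
M=pail(.636,.181,.0205,.053)
overlay(t,"top",M,60,90,320,270,3,"b1");overlay(s,"side",M,40,100,320,370,2,"b2")
plan([(.5,.23,.27,1.63),(.437,.342,.2,1.669)])
```

```text
t 10.47 p [0.5186 0.1786 0.2946] rpy [ 3.14  -0.     1.593] q [-0.02  0.38 -0.56  1.71  0.22  1.12 -0.62] F [ 0.7 -0.1  1. ] w 0.0343
at [0.5167 0.1789 0.2954] yaw 1.595 q [-0.02  0.37 -0.56  1.71  0.22  1.12 -0.62] t 10.575
->  [0.5    0.2304 0.2704] 1.63 2
->  [0.4363 0.3421 0.1999] 1.669 5
[[[0.52,-0.15,0.25],-0.2],[[0.52,-0.15,0.25],-0.2],[[0.77,-0.38,0.47],-0.15],[[0.77,-0.37,0.47],-0.15],[[0.78,-0.36,0.47],-0.15]]
```

View pics/b1.png

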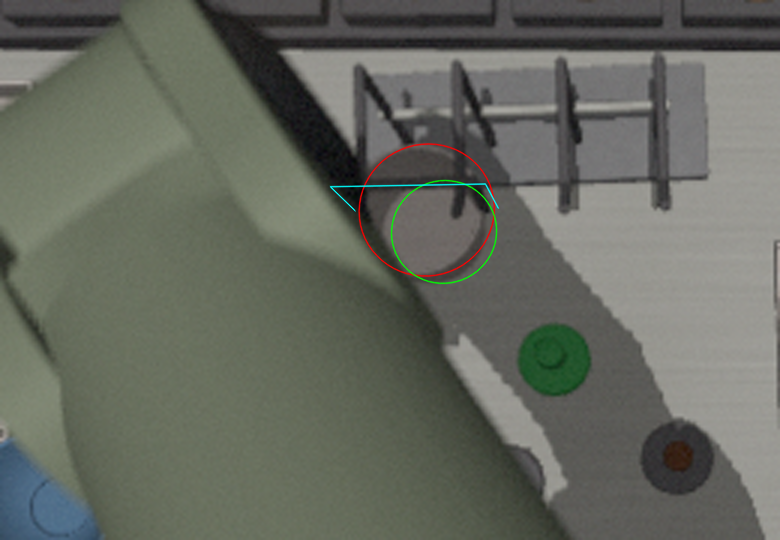

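View pics/b2.png

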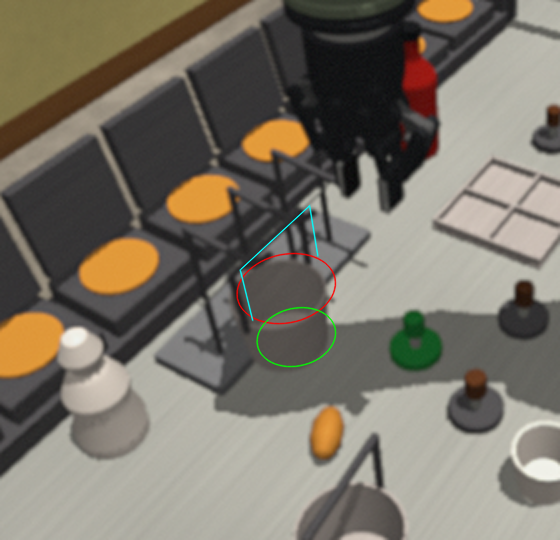

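Pail hangs on the left hook, matching the overlay. Now the second pail.

servo_tool --targets '[[[0.52,-0.15,0.25],-0.2],[[0.52,-0.15,0.25],-0.2],[[0.77,-0.38,0.47],-0.15],[[0.77,-0.37,0.47],-0.15],[[0.78,-0.36,0.47],-0.15],[[0,0,0],0],[[0,0,0],0]]' --gripper 1

```text
clock: 11.45
position: [0.4406, 0.3417, 0.1988]
tool_rot: [3.141, -0.0, 1.666]
force: [-0.3, -0.8, 0.7]
grip_width: 0.0855
```

Run:
```python
from h import *
st()
t=bot.grab_frame("top");s=bot.grab_frame("side")
p=bot.observe()["position"]
M=[(circ(p[0],p[1],p[2],.01),(0,0,255))]+pail(.435,.34,.098)
overlay(s,"side",M,60,150,320,420,2,"b4")
plan([(.435,.34,.127,1.669)])
```

```text
t 11.45 p [0.4406 0.3417 0.1988] rpy [ 3.141 -0.     1.666] q [-0.34  0.51 -0.58  1.79  0.34  0.94 -0.97] F [-0.3 -0.8  0.7] w 0.0855
at [0.441  0.3411 0.1987] yaw 1.665 q [-0.34  0.51 -0.58  1.79  0.34  0.94 -0.97] t 11.55
->  [0.4351 0.3396 0.1267] 1.668 2
[[[-0.01,-0.06,0.72],-0.02],[[-0.01,-0.06,0.72],-0.02]]
```

View pics/b4.png

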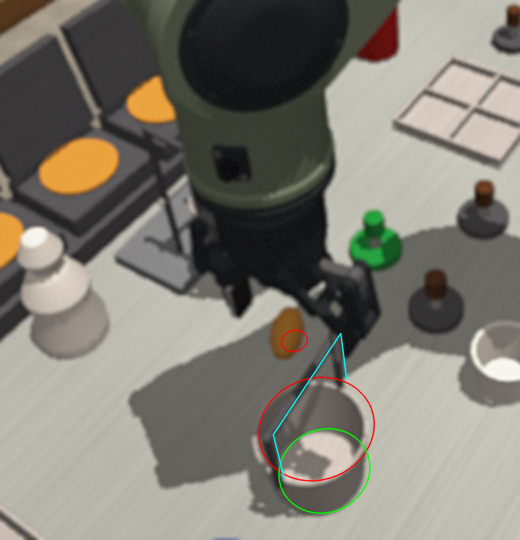

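servo_tool --targets '[[[-0.01,-0.06,0.4],0],[[-0.01,-0.06,0.4],0],[[0,0,0.4],0],[[0,0,0.24],0],[[0,0,0],0]]'

```text
clock: 12.18
position: [0.4342, 0.3398, 0.1257]
tool_rot: [-3.141, 0.0, 1.666]
force: [0.0, -0.3, 0.2]
grip_width: 0.0853
```

servo_tool --targets '[[[0,0,0],0],[[0,0,0],0],[[0,0,0],0],[[0,0,0],0],[[0,0,0],0],[[0,0,0],0]]' --gripper -1

```text
clock: 12.92
position: [0.4342, 0.3404, 0.126]
tool_rot: [3.141, -0.0, 1.667]
force: [1.8, -0.7, 3.4]
grip_width: 0.0064
```

servo_tool --targets '[[[0,0,-0.3],0],[[0,0,-0.5],0],[[0,0,-0.6],0],[[0,0,-0.5],0],[[0,0,-0.25],0],[[0,0,0],0]]'

```text
clock: 13.68
position: [0.434, 0.3403, 0.2338]
tool_rot: [3.141, -0.0, 1.667]
force: [0.7, -0.8, -3.0]
grip_width: 0.0064
```

Run:
```python
from h import *
s=bot.grab_frame("side")
crop(s,60,150,320,420,2,"b5")
plan([(.45,.2,.24,1.63),(.545,.041,.24,1.592),(.637,.041,.24,1.592)])
```

```text
at [0.4338 0.34   0.233 ] yaw 1.667 q [-0.33  0.46 -0.6   1.77  0.3   1.01 -0.95] t 13.725
->  [0.4501 0.1999 0.2405] 1.63 3
->  [0.5448 0.041  0.2405] 1.592 7
->  [0.6369 0.0409 0.2395] 1.592 9
[[[-0.94,0.02,-0.05],0.14],[[-0.94,0.03,-0.05],0.14],[[-0.94,0.04,-0.05],0.14],[[-0.82,0.43,0.0],0.11],[[-0.82,0.43,0.0],0.11],[[-0.81,0.44,0.0],0.11],[[-0.81,0.45,0.0],0.11],[[-0.02,0.92,0.01],-0.0],[[-0.02,0.92,0.01],-0.0]]
```

View pics/b5.png

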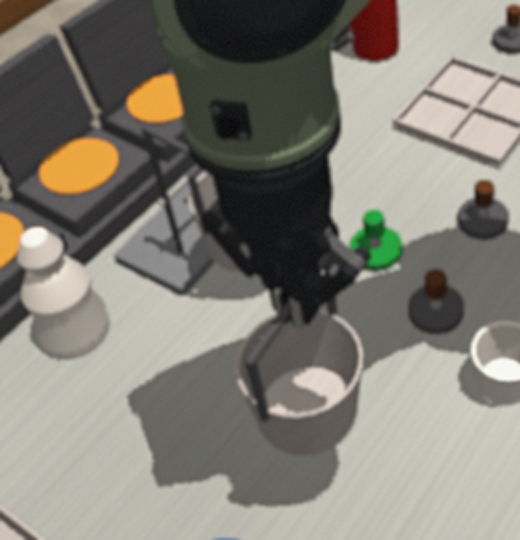

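servo_tool --targets '[[[-0.3,0,-0.1],0.1],[[-0.6,0.02,-0.05],0.14],[[-0.6,0.03,0],0.14],[[-0.6,0.08,0],0.1],[[-0.7,0.2,0],0.1],[[-0.7,0.3,0],0.1],[[-0.7,0.38,0],0.1],[[-0.7,0.4,0],0.1],[[-0.6,0.35,0],0.05],[[-0.4,0.2,0],0],[[-0.15,0.1,0],0],[[0,0,0],0]]'

```text
clock: 15.22
position: [0.5515, 0.0415, 0.2405]
tool_rot: [-3.141, -0.0, 1.585]
force: [-0.1, 0.3, -3.8]
grip_width: 0.0062
```

Run:
```python
from h import *
plan([(.55,.041,.24,1.592),(.637,.041,.24,1.592)])
s=bot.grab_frame("side")
crop(s,60,100,320,370,2,"b6")
```

```text
at [0.5515 0.0415 0.2405] yaw 1.585 q [ 0.19  0.43 -0.51  1.76  0.24  1.01 -0.39] t 15.225
->  [0.55   0.0409 0.24  ] 1.592 1
->  [0.637  0.0408 0.24  ] 1.592 3
[[[-0.01,-0.03,0.01],-0.08],[[-0.02,0.87,0.0],-0.0],[[-0.02,0.87,0.0],-0.0]]
```

View pics/b6.png

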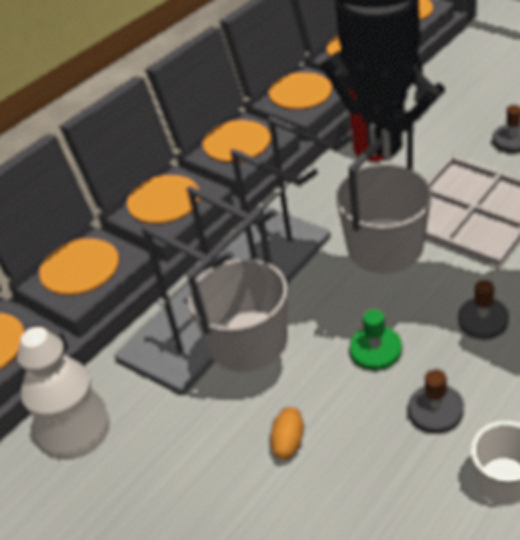

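servo_tool --targets '[[[0,0.4,0],-0.08],[[0,0.4,0],0],[[0,0.4,0],0],[[0,0.35,0],0],[[0,0.17,0],0],[[0,0,0],0],[[0,0,0.2],0],[[0,0,0.25],0],[[0,0,0.25],0],[[0,0,0.2],0],[[0,0,0.1],0],[[0,0,0],0]]'

```text
clock: 16.77
position: [0.6377, 0.0434, 0.1905]
tool_rot: [-3.141, -0.0, 1.593]
force: [-0.1, -0.5, -2.6]
grip_width: 0.0065
```

servo_tool --targets '[[[0,0,0.05],0],[[0,0,0.04],0],[[0,0,0],0]]'

```text
clock: 17.15
position: [0.6379, 0.0434, 0.1864]
tool_rot: [3.141, -0.0, 1.593]
force: [1.1, 0.3, -1.2]
grip_width: 0.0066
```

servo_tool --targets '[[[0,0,0.04],0],[[0,0,0.04],0],[[0,0,0],0]]'

```text
clock: 17.52
position: [0.6396, 0.0436, 0.1837]
tool_rot: [3.137, -0.0, 1.592]
force: [7.8, -1.0, 5.4]
grip_width: 0.0063
```

servo_tool --targets '[[[0,0,0],0],[[0,0,0],0],[[0,0,0],0],[[0,0,0],0]]' --gripper -0.2

```text
clock: 18.02
position: [0.6377, 0.0434, 0.1822]
tool_rot: [-3.141, 0.0, 1.593]
force: [0.4, -0.0, -0.6]
grip_width: 0.0342
```

servo_tool --targets '[[[0,0,-0.2],0],[[0,0,-0.4],0],[[0,0,-0.6],0],[[0,0,-0.6],0],[[0,0,-0.4],0],[[0,-0.5,0],0],[[0,-0.9,0],0],[[0,-0.9,0],0],[[-0.9,0,0],0],[[-0.9,0,0],0],[[-0.9,0,0],0]]'

```text
clock: 19.4
position: [0.5257, -0.0954, 0.2932]
tool_rot: [3.141, 0.0, 1.593]
force: [1.7, 0.1, -0.2]
grip_width: 0.0345
```

Run:
```python
from h import *
st()
t=bot.grab_frame("top");s=bot.grab_frame("side")
cv2.imwrite("pics/c1.png",t)
crop(s,60,100,320,370,2,"c2")
```

```text
t 19.4 p [ 0.5257 -0.0954  0.2932] rpy [3.141 0.    1.593] q [ 0.44  0.34 -0.48  1.75  0.17  1.09 -0.08] F [ 1.7  0.1 -0.2] w 0.0345
```

View pics/c1.png

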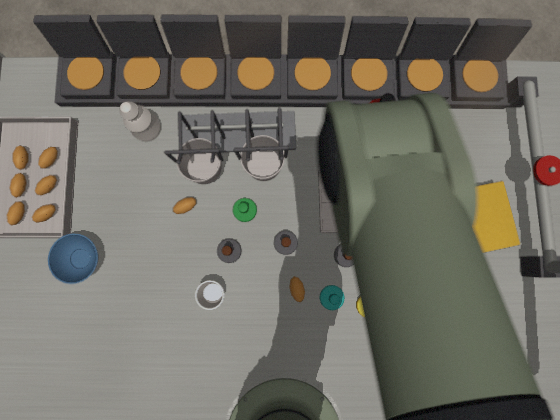

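View pics/c2.png

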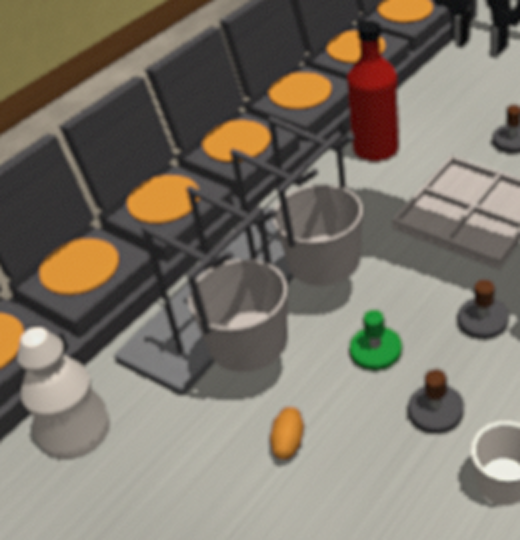

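Both pails hang on their hooks. Next, plug A at (.437,.1315).

Run:
```python
from h import *
plan([(.437,.1315,.12,1.593)])
```

```text
at [ 0.5254 -0.0989  0.2927] yaw 1.587 q [ 0.44  0.34 -0.47  1.74  0.18  1.1  -0.08] t 19.5
->  [0.4372 0.1305 0.1212] 1.593 7
[[[0.66,-0.24,0.49],-0.01],[[0.66,-0.24,0.49],-0.01],[[0.66,-0.24,0.49],-0.01],[[0.66,-0.24,0.49],-0.01],[[0.66,-0.24,0.49],-0.01],[[0.66,-0.24,0.49],-0.01],[[0.66,-0.24,0.49],-0.01]]
```

servo_tool --targets '[[[0.66,-0.24,0.49],0],[[0.66,-0.24,0.49],0],[[0.66,-0.24,0.49],0],[[0.66,-0.24,0.49],0],[[0.66,-0.24,0.49],0],[[0.66,-0.24,0.49],0],[[0.66,-0.24,0.49],0],[[0,0,0],0],[[0,0,0],0]]' --gripper 0.3

```text
clock: 20.62
position: [0.4372, 0.135, 0.1214]
tool_rot: [3.141, 0.0, 1.593]
force: [-0.1, -0.3, -0.9]
grip_width: 0.0558
```

Run:
```python
from h import *
s=bot.grab_frame("side");p=bot.observe()["position"]
overlay(s,"side",[(circ(p[0],p[1],p[2],.01),(0,0,255))]+plug(.437,.1315),180,150,440,420,2,"d1")
plan([(.437,.1315,.027,1.593)])
```

```text
at [0.4374 0.1346 0.1215] yaw 1.592 q [-0.05  0.47 -0.48  2.11  0.36  0.64 -0.75] t 20.675
->  [0.4375 0.1316 0.0275] 1.594 2
[[[-0.03,-0.0,0.94],-0.01],[[-0.03,-0.0,0.94],-0.01]]
```

View pics/d1.png

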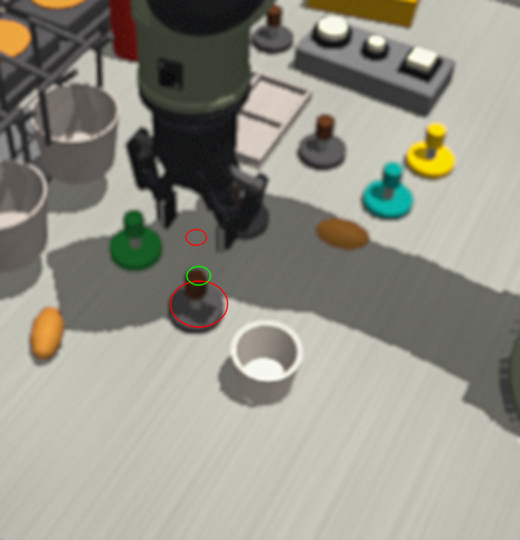

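servo_tool --targets '[[[-0.03,0,0.5],0],[[-0.03,0,0.5],0],[[0,0,0.5],0],[[0,0,0.38],0],[[0,0,0],0]]'

```text
clock: 21.3
position: [0.4369, 0.1313, 0.0265]
tool_rot: [-3.141, 0.001, 1.591]
force: [0.0, -0.1, -0.1]
grip_width: 0.0553
```

servo_tool --targets '[[[0,0,0],0],[[0,0,0],0],[[0,0,0],0],[[0,0,0],0],[[0,0,0],0]]' --gripper -1

```text
clock: 21.92
position: [0.4377, 0.132, 0.0277]
tool_rot: [3.14, -0.0, 1.592]
force: [1.5, -1.4, 10.6]
grip_width: 0.0228
```

servo_tool --targets '[[[0,0,-0.4],0],[[0,0,-0.7],0],[[0,0,-0.6],0],[[0,0,-0.2],0],[[0,0,0],0]]'

```text
clock: 22.55
position: [0.437, 0.1318, 0.1219]
tool_rot: [3.141, 0.0, 1.592]
force: [-0.8, 0.4, -4.4]
grip_width: 0.023
```

Run:
```python
from h import *
s=bot.grab_frame("side");crop(s,180,150,440,420,2,"d2")
plan([(.598,-.1285,.12,1.593)])
```

```text
at [0.4366 0.1317 0.1212] yaw 1.592 q [-0.04  0.47 -0.49  2.11  0.36  0.65 -0.76] t 22.6
->  [ 0.5962 -0.1274  0.1212] 1.592 7
[[[-0.75,0.44,0.0],-0.0],[[-0.75,0.44,0.0],-0.0],[[-0.75,0.44,0.0],-0.0],[[-0.75,0.44,0.0],-0.0],[[-0.75,0.44,0.0],-0.0],[[-0.75,0.44,0.0],-0.0],[[-0.75,0.44,0.0],-0.0]]
```

View pics/d2.png

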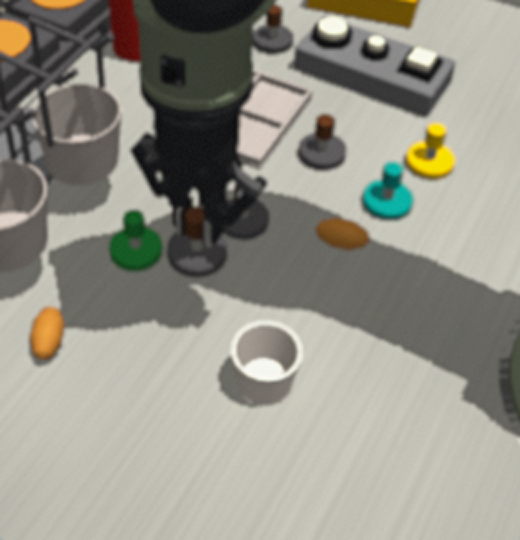

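servo_tool --targets '[[[-0.75,0.44,0],0],[[-0.75,0.44,0],0],[[-0.75,0.44,0],0],[[-0.75,0.44,0],0],[[-0.75,0.44,0],0],[[-0.75,0.44,0],0],[[-0.75,0.47,0],0],[[0,0,0],0],[[0,0,0],0]]'

```text
clock: 23.72
position: [0.5972, -0.1263, 0.1203]
tool_rot: [-3.139, -0.001, 1.593]
force: [-0.8, 1.1, -2.6]
grip_width: 0.0227
```

Run:
```python
from h import *
s=bot.grab_frame("side");p=bot.observe()["position"]
overlay(s,"side",tray(.561,-.1665,.014)+plug(p[0],p[1],p[2]-.027),230,80,430,270,3,"d3")
plan([(.598,-.1285,.034,1.593)])
```

```text
at [ 0.5973 -0.1259  0.1207] yaw 1.594 q [ 0.42  0.67 -0.45  1.71  0.37  0.85 -0.17] t 23.775
->  [ 0.5984 -0.1289  0.0337] 1.594 2
[[[-0.03,0.01,0.87],0.0],[[-0.03,0.01,0.87],0.0]]
```

View pics/d3.png

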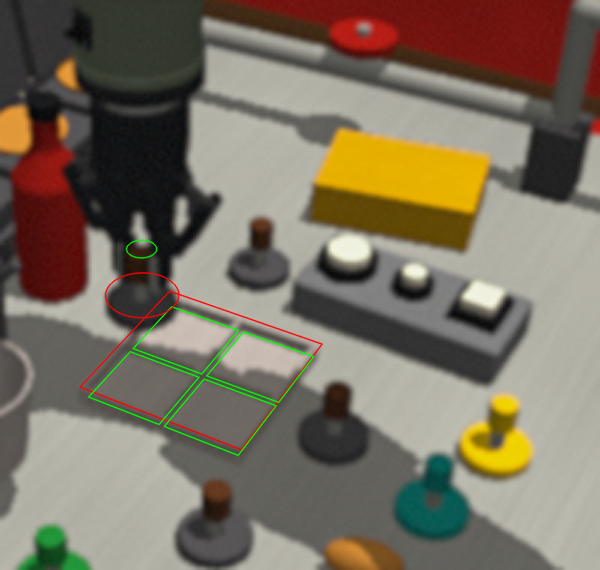

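servo_tool --targets '[[[-0.03,0.01,0.4],0],[[-0.03,0.01,0.5],0],[[0,0,0.4],0],[[0,0,0.25],0],[[0,0,0.15],0],[[0,0,0],0]]'

```text
clock: 24.52
position: [0.599, -0.1299, 0.0366]
tool_rot: [-3.141, -0.0, 1.593]
force: [-0.1, 0.7, -2.5]
grip_width: 0.0231
```

servo_tool --targets '[[[0,0,0.04],0],[[0,0,0.04],0],[[0,0,0],0]]'

```text
clock: 24.9
position: [0.5992, -0.13, 0.033]
tool_rot: [3.141, 0.0, 1.593]
force: [0.3, -0.7, -3.0]
grip_width: 0.0227
```

servo_tool --targets '[[[0,0,0.04],0],[[0,0,0],0]]'

```text
clock: 25.15
position: [0.5995, -0.1301, 0.0327]
tool_rot: [3.141, 0.001, 1.592]
force: [-10.1, 2.0, 29.9]
grip_width: 0.0232
```

servo_tool --targets '[[[0,0,-0.03],0],[[0,0,0],0]]'

```text
clock: 25.4
position: [0.5994, -0.1301, 0.0328]
tool_rot: [3.141, 0.0, 1.592]
force: [-1.1, -0.3, 9.3]
grip_width: 0.023
```

servo_tool --targets '[[[0,0,0],0],[[0,0,0],0],[[0,0,0],0],[[0,0,0],0]]' --gripper 0.3

```text
clock: 25.9
position: [0.5991, -0.13, 0.0322]
tool_rot: [-3.142, -0.0, 1.593]
force: [0.2, -0.2, -0.1]
grip_width: 0.0557
```

servo_tool --targets '[[[0,0,-0.3],0],[[0,0,-0.6],0],[[0,0,-0.6],0],[[0,0,-0.3],0],[[0,0,0],0]]'

```text
clock: 26.52
position: [0.5995, -0.1302, 0.1233]
tool_rot: [3.14, 0.001, 1.592]
force: [-0.5, 0.6, -0.0]
grip_width: 0.0555
```

Run:
```python
from h import *
s=bot.grab_frame("side")
crop(s,230,80,430,270,3,"d4")
plan([(.427,-.154,.12,1.593)])
```

```text
at [ 0.599  -0.1301  0.1222] yaw 1.592 q [ 0.42  0.67 -0.45  1.71  0.37  0.85 -0.17] t 26.575
->  [ 0.4274 -0.1538  0.1202] 1.592 4
[[[-0.1,-0.86,0.01],-0.0],[[-0.1,-0.86,0.01],-0.0],[[-0.1,-0.86,0.01],-0.0],[[-0.1,-0.86,0.01],-0.0]]
```

View pics/d4.png

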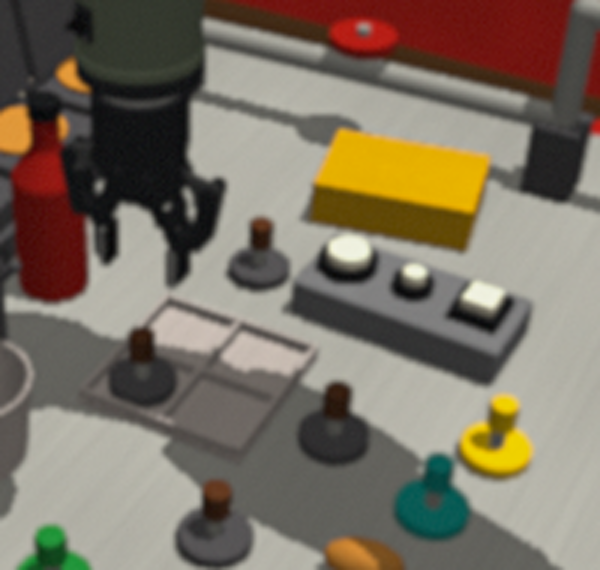

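Plug A sits in its pocket. Next, plug C.

servo_tool --targets '[[[-0.1,-0.86,0],0],[[-0.1,-0.86,0],0],[[-0.1,-0.86,0],0],[[-0.1,-0.86,0],0],[[0,0,0],0],[[0,0,0],0]]'

```text
clock: 27.32
position: [0.4278, -0.1536, 0.1219]
tool_rot: [-3.141, -0.0, 1.593]
force: [1.8, -1.4, -0.2]
grip_width: 0.0553
```

Run:
```python
from h import *
s=bot.grab_frame("side");p=bot.observe()["position"]
overlay(s,"side",[(circ(p[0],p[1],p[2],.01),(0,0,255))]+plug(.427,-.154),230,80,430,270,3,"d5")
plan([(.427,-.154,.027,1.593)])
```

```text
at [ 0.4281 -0.1535  0.1219] yaw 1.593 q [ 0.59  0.46 -0.48  2.11  0.35  0.64 -0.11] t 27.375
->  [ 0.4272 -0.1545  0.0269] 1.593 2
[[[-0.01,-0.01,0.95],-0.0],[[-0.01,-0.01,0.95],-0.0]]
```

View pics/d5.png

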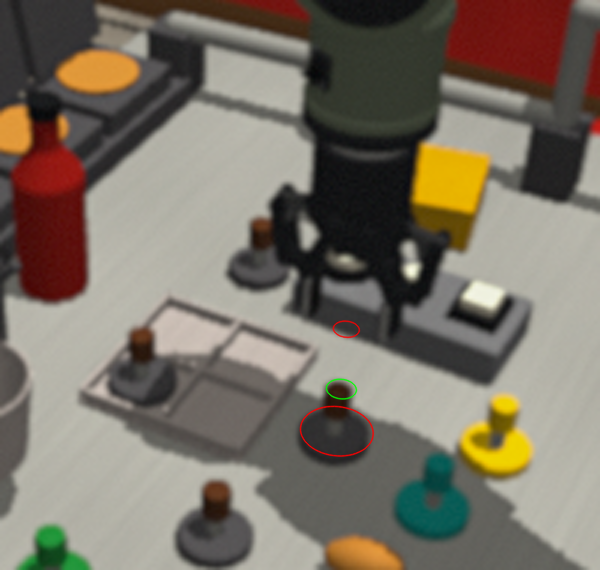

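Plug C hasn't moved, so I'm descending and grasping.

servo_tool --targets '[[[-0.01,-0.01,0.5],0],[[-0.01,-0.01,0.5],0],[[0,0,0.5],0],[[0,0,0.4],0],[[0,0,0],0]]'

```text
clock: 28.0
position: [0.4264, -0.1539, 0.026]
tool_rot: [-3.139, -0.001, 1.594]
force: [-0.0, -0.8, 0.3]
grip_width: 0.0554
```

servo_tool --targets '[[[0,0,0],0],[[0,0,0],0],[[0,0,0],0],[[0,0,0],0],[[0,0,0],0]]' --gripper -1

```text
clock: 28.62
position: [0.4274, -0.1548, 0.028]
tool_rot: [3.14, 0.0, 1.593]
force: [1.3, 0.6, 8.0]
grip_width: 0.0229
```

servo_tool --targets '[[[0,0,-0.4],0],[[0,0,-0.7],0],[[0,0,-0.6],0],[[0,0,-0.2],0],[[0,0,0],0]]'

```text
clock: 29.25
position: [0.4265, -0.1551, 0.1223]
tool_rot: [3.141, 0.0, 1.592]
force: [0.1, -0.3, -4.2]
grip_width: 0.0228
```

Run:
```python
from h import *
plan([(.524,-.2045,.12,1.593)])
```

```text
at [ 0.4265 -0.1551  0.1223] yaw 1.592 q [ 0.61  0.46 -0.49  2.12  0.36  0.64 -0.11] t 29.25
->  [ 0.5236 -0.204   0.1193] 1.592 3
[[[-0.34,0.64,0.02],-0.0],[[-0.34,0.64,0.02],-0.0],[[-0.34,0.64,0.02],-0.0]]
```

servo_tool --targets '[[[-0.34,0.64,0.02],0],[[-0.34,0.64,0.02],0],[[-0.34,0.64,0.02],0],[[0,0,0],0],[[0,0,0],0]]'

```text
clock: 29.88
position: [0.5227, -0.2031, 0.1178]
tool_rot: [-3.139, -0.001, 1.593]
force: [0.4, 0.4, -3.0]
grip_width: 0.023
```

Run:
```python
from h import *
s=bot.grab_frame("side");crop(s,230,80,430,270,3,"d6")
plan([(.524,-.2045,.034,1.593)])
```

```text
at [ 0.5227 -0.2032  0.1182] yaw 1.593 q [ 0.6   0.6  -0.47  1.85  0.37  0.78 -0.05] t 29.925
->  [ 0.5237 -0.2041  0.0342] 1.593 2
[[[-0.01,0.01,0.84],-0.0],[[-0.01,0.01,0.84],-0.0]]
```

View pics/d6.png

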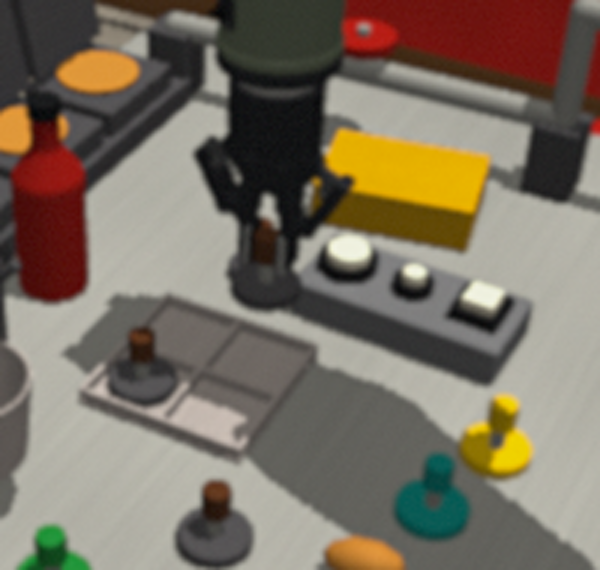

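servo_tool --targets '[[[-0.01,0.01,0.4],0],[[-0.01,0.01,0.5],0],[[0,0,0.4],0],[[0,0,0.2],0],[[0,0,0.12],0],[[0,0,0.06],0],[[0,0,0],0]]'

```text
clock: 30.8
position: [0.5248, -0.2047, 0.0356]
tool_rot: [3.141, 0.0, 1.593]
force: [0.0, 0.1, -3.2]
grip_width: 0.0226
```

servo_tool --targets '[[[0,0,0.03],0],[[0,0,0],0]]'

```text
clock: 31.05
position: [0.5247, -0.2047, 0.034]
tool_rot: [3.141, 0.0, 1.592]
force: [0.1, 0.0, -3.2]
grip_width: 0.0225
```

servo_tool --targets '[[[0,0,0.03],0],[[0,0,0],0]]'

```text
clock: 31.3
position: [0.5251, -0.2047, 0.033]
tool_rot: [3.141, 0.0, 1.593]
force: [-2.5, 0.8, 10.4]
grip_width: 0.0231
```

servo_tool --targets '[[[0,0,0],0],[[0,0,0],0],[[0,0,0],0],[[0,0,0],0]]' --gripper 0.3

```text
clock: 31.8
position: [0.5247, -0.2046, 0.0323]
tool_rot: [3.142, -0.0, 1.593]
force: [-0.5, 0.2, -0.0]
grip_width: 0.0556
```

servo_tool --targets '[[[0,0,-0.3],0],[[0,0,-0.6],0],[[0,0,-0.6],0],[[0,0,-0.3],0],[[0,0,0],0]]'

```text
clock: 32.42
position: [0.525, -0.2049, 0.1233]
tool_rot: [3.14, 0.001, 1.592]
force: [0.0, 0.7, -0.4]
grip_width: 0.0553
```

Run:
```python
from h import *
s=bot.grab_frame("side")
crop(s,230,80,430,270,3,"d7")
plan([(.458,-.006,.12,1.593)])
```

```text
at [ 0.5246 -0.2048  0.1224] yaw 1.592 q [ 0.6   0.6  -0.47  1.84  0.37  0.79 -0.04] t 32.475
->  [ 0.4578 -0.0062  0.1199] 1.592 5
[[[0.8,-0.25,0.01],-0.0],[[0.8,-0.25,0.01],-0.0],[[0.8,-0.25,0.01],-0.0],[[0.8,-0.25,0.01],-0.0],[[0.8,-0.25,0.01],-0.0]]
```

View pics/d7.png

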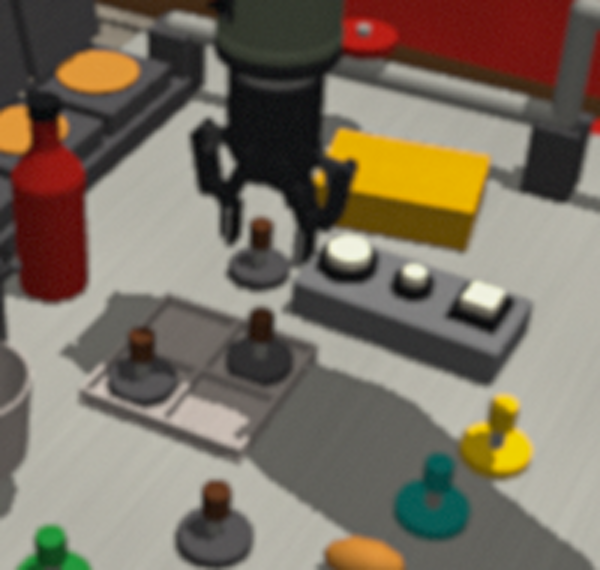

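servo_tool --targets '[[[0.8,-0.25,0],0],[[0.8,-0.25,0],0],[[0.8,-0.25,0],0],[[0.8,-0.25,0],0],[[0.8,-0.25,0],0],[[0,0,0],0],[[0,0,0],0]]'

```text
clock: 33.35
position: [0.4577, -0.0064, 0.1218]
tool_rot: [-3.141, 0.0, 1.593]
force: [-0.0, -0.2, -0.2]
grip_width: 0.0554
```

Run:
```python
from h import *
s=bot.grab_frame("side");p=bot.observe()["position"]
overlay(s,"side",[(circ(p[0],p[1],p[2],.01),(0,0,255))]+plug(.458,-.006),200,120,400,310,3,"d8")
plan([(.458,-.006,.027,1.593)])
```

```text
at [ 0.4578 -0.0067  0.1218] yaw 1.592 q [ 0.28  0.47 -0.5   2.11  0.37  0.65 -0.45] t 33.4
->  [ 0.4577 -0.0057  0.0268] 1.594 2
[[[0.01,0.0,0.95],-0.01],[[0.01,0.0,0.95],-0.01]]
```

View pics/d8.png

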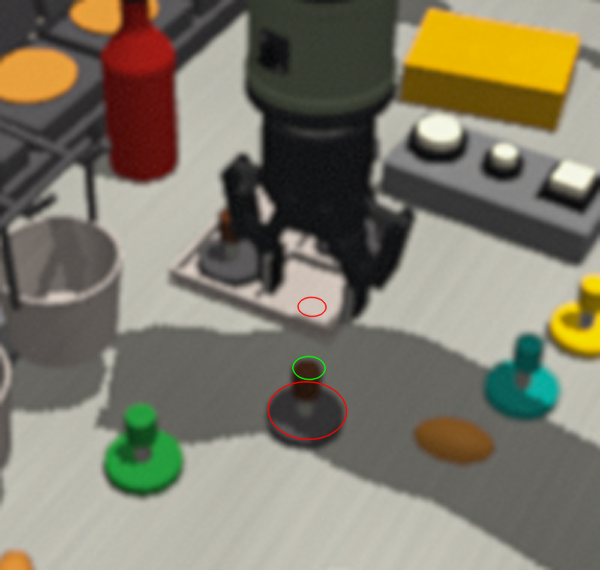

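servo_tool --targets '[[[0.01,0,0.5],0],[[0.01,0,0.5],0],[[0,0,0.5],0],[[0,0,0.4],0],[[0,0,0],0]]'

```text
clock: 34.02
position: [0.4571, -0.0057, 0.0261]
tool_rot: [-3.139, 0.0, 1.592]
force: [-0.4, 0.3, -0.3]
grip_width: 0.0553
```

servo_tool --targets '[[[0,0,0],0],[[0,0,0],0],[[0,0,0],0],[[0,0,0],0],[[0,0,0],0]]' --gripper -1

```text
clock: 34.65
position: [0.4585, -0.0052, 0.028]
tool_rot: [3.14, 0.0, 1.592]
force: [1.4, -0.7, 7.6]
grip_width: 0.0229
```

servo_tool --targets '[[[0,0,-0.4],0],[[0,0,-0.7],0],[[0,0,-0.6],0],[[0,0,-0.2],0],[[0,0,0],0]]'

```text
clock: 35.28
position: [0.4578, -0.0053, 0.1222]
tool_rot: [3.141, 0.0, 1.592]
force: [0.1, 0.6, -3.6]
grip_width: 0.0229
```

Run:
```python
from h import *
plan([(.523,-.1295,.12,1.593)])
```

```text
at [ 0.4578 -0.0053  0.1222] yaw 1.592 q [ 0.28  0.47 -0.51  2.11  0.37  0.65 -0.46] t 35.275
->  [ 0.5235 -0.1299  0.1207] 1.592 3
[[[-0.84,0.42,0.01],-0.0],[[-0.84,0.42,0.01],-0.0],[[-0.84,0.42,0.01],-0.0]]
```

servo_tool --targets '[[[-0.84,0.42,0],0],[[-0.84,0.42,0],0],[[-0.84,0.42,0],0],[[0,0,0],0],[[0,0,0],0]]'

```text
clock: 35.9
position: [0.5227, -0.129, 0.1209]
tool_rot: [-3.14, -0.001, 1.593]
force: [-0.5, 0.6, -3.9]
grip_width: 0.0229
```

Run:
```python
from h import *
s=bot.grab_frame("side");crop(s,230,80,430,270,3,"d9")
plan([(.523,-.1295,.034,1.593)])
```

```text
at [ 0.5228 -0.1286  0.1213] yaw 1.594 q [ 0.49  0.57 -0.49  1.9   0.38  0.76 -0.19] t 35.95
->  [ 0.5229 -0.1296  0.0343] 1.594 2
[[[-0.01,0.0,0.87],0.0],[[-0.01,0.0,0.87],0.0]]
```

View pics/d9.png

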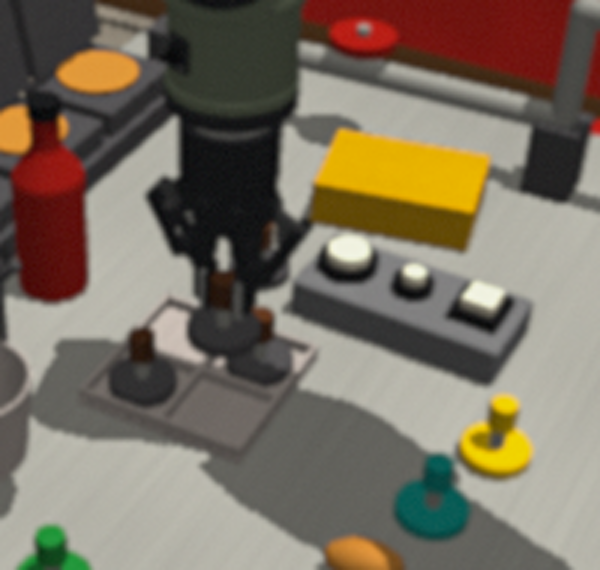

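servo_tool --targets '[[[-0.01,0,0.4],0],[[-0.01,0,0.5],0],[[0,0,0.4],0],[[0,0,0.22],0],[[0,0,0.14],0],[[0,0,0.07],0],[[0,0,0],0]]'

```text
clock: 36.83
position: [0.5237, -0.1306, 0.036]
tool_rot: [3.141, 0.0, 1.593]
force: [0.4, -0.9, -3.4]
grip_width: 0.0226
```

servo_tool --targets '[[[0,0,0.03],0],[[0,0,0],0]]'

```text
clock: 37.08
position: [0.5237, -0.1307, 0.0345]
tool_rot: [3.141, 0.0, 1.592]
force: [0.2, 0.1, -3.5]
grip_width: 0.0228
```

servo_tool --targets '[[[0,0,0.03],0],[[0,0,0],0]]'

```text
clock: 37.33
position: [0.5238, -0.1307, 0.033]
tool_rot: [3.141, 0.0, 1.593]
force: [-0.6, 0.2, 1.6]
grip_width: 0.0231
```

servo_tool --targets '[[[0,0,0],0],[[0,0,0],0],[[0,0,0],0],[[0,0,0],0]]' --gripper 0.3

```text
clock: 37.83
position: [0.5235, -0.1306, 0.0328]
tool_rot: [-3.142, -0.0, 1.593]
force: [0.4, 0.6, -0.5]
grip_width: 0.0559
```

servo_tool --targets '[[[0,0,-0.3],0],[[0,0,-0.6],0],[[0,0,-0.6],0],[[0,0,-0.6],0],[[0.1,-0.9,-0.6],0],[[0.9,-0.5,-0.2],0],[[0.9,0,0],0],[[0.9,0,0],0],[[0.9,0,0],0],[[0.9,0,0],0],[[0,0,0],0]]'

```text
clock: 39.2
position: [0.4483, 0.1011, 0.1789]
tool_rot: [3.14, -0.001, 1.598]
force: [0.5, 0.4, -1.1]
grip_width: 0.0557
```

Run:
```python
from h import *
st()
t=bot.grab_frame("top");s=bot.grab_frame("side")
M=tray(.561,-.1665,.014)
for p in[(.598,-.1285),(.523,-.1295),(.524,-.2045)]: M+=plug(*p,.005)
M+=plug(.5885,-.33)
overlay(t,"top",M,200,100,450,290,3,"e1");crop(s,180,80,430,290,3,"e2")
```

```text
t 39.2 p [0.4483 0.1011 0.1789] rpy [ 3.140e+00 -1.000e-03  1.598e+00] q [ 0.14  0.39 -0.62  2.05  0.31  0.79 -0.63] F [ 0.5  0.4 -1.1] w 0.0557
```

View pics/e1.png

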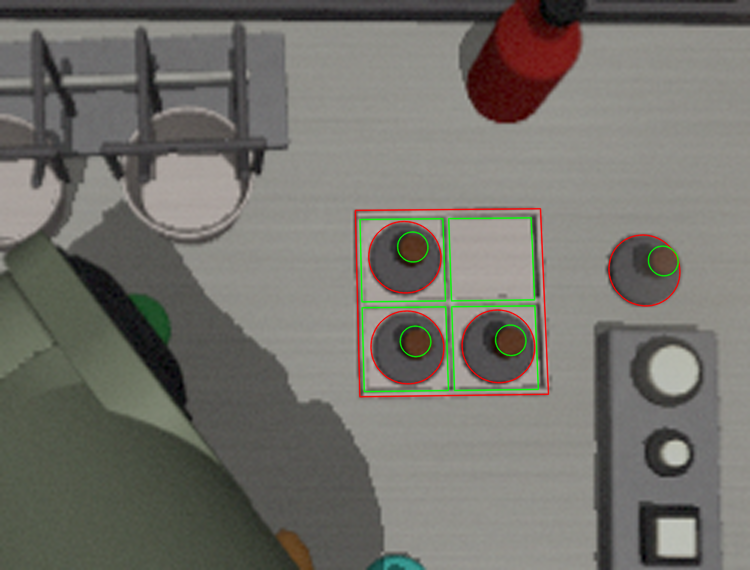

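View pics/e2.png

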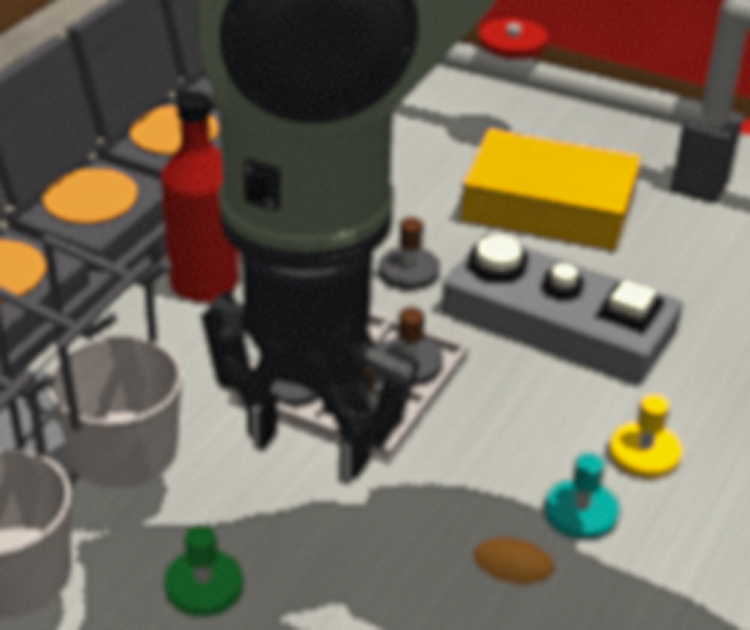

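All three plugs fit the overlay within about 2 mm, one pocket is empty, and the spare is unmoved. Next: keys, with the fingers shut.

Run:
```python
from h import *
plan([(.448,-.15,.16,1.593),(.3715,-.332,.1,1.593)])
```

```text
at [0.4485 0.0978 0.1784] yaw 1.594 q [ 0.15  0.39 -0.61  2.05  0.31  0.79 -0.63] t 39.3
->  [ 0.4481 -0.1513  0.1604] 1.594 6
->  [ 0.3723 -0.3331  0.1004] 1.594 11
[[[-0.83,-0.02,0.06],0.0],[[-0.83,-0.02,0.06],0.0],[[-0.83,-0.02,0.06],0.0],[[-0.83,-0.02,0.06],0.0],[[-0.83,-0.02,0.06],0.0],[[-0.83,-0.02,0.06],0.0],[[-0.72,-0.32,0.24],0.0],[[-0.72,-0.32,0.24],0.0],[[-0.72,-0.32,0.24],0.0],[[-0.72,-0.32,0.24],0.0],[[-0.72,-0.32,0.24],0.0]]
```

servo_tool --targets '[[[-0.83,-0.02,0.06],0],[[-0.83,-0.02,0.06],0],[[-0.83,-0.02,0.06],0],[[-0.83,-0.02,0.06],0],[[-0.83,-0.02,0.06],0],[[-0.83,-0.02,0.06],0],[[-0.72,-0.32,0.24],0],[[-0.72,-0.32,0.24],0],[[-0.72,-0.32,0.24],0],[[-0.72,-0.32,0.24],0],[[-0.72,-0.32,0.24],0],[[0,0,0],0]]' --gripper -1

```text
clock: 40.8
position: [0.369, -0.3361, 0.0992]
tool_rot: [-3.14, 0.0, 1.586]
force: [0.1, 0.5, 0.3]
grip_width: -0.0
```

Run:
```python
from h import *
t=bot.grab_frame("top");s=bot.grab_frame("side");p=bot.observe()["position"]
cv2.imwrite("pics/f1.png",t)
overlay(s,"side",[(circ(p[0],p[1],p[2],.006),(0,0,255)),(sq(.3715,-.332,.062,.015,0),(0,255,0))],230,80,430,270,3,"f2")
plan([(.3715,-.332,.066,1.593)])
```

```text
at [ 0.3712 -0.3335  0.1   ] yaw 1.591 q [ 0.96  0.55 -0.46  2.02  0.39  0.65  0.26] t 40.9
->  [ 0.3716 -0.332   0.066 ] 1.593 1
[[[0.03,0.01,0.68],-0.03]]
```

View pics/f1.png

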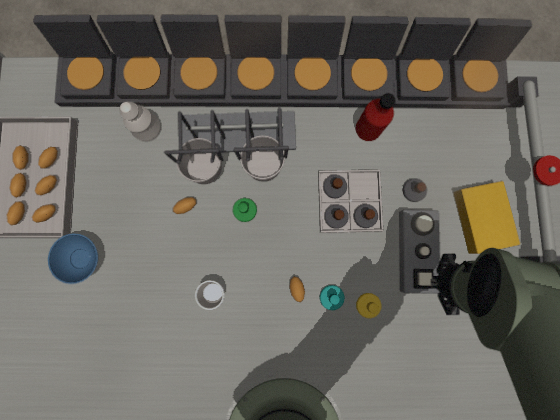

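View pics/f2.png

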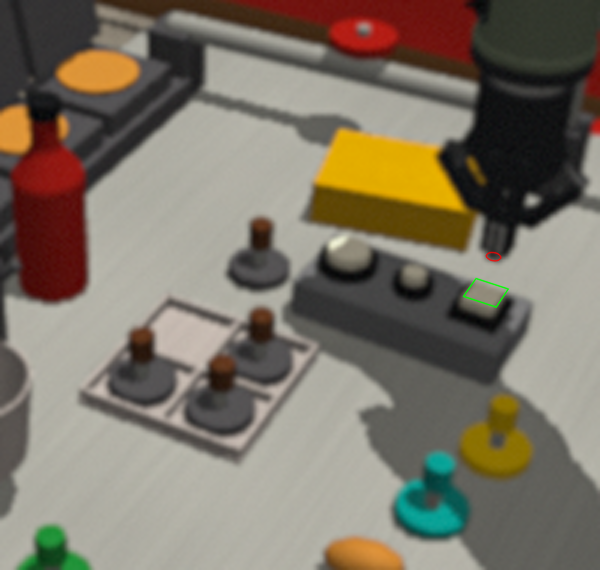

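Run:
```python
from h import *
t=cv2.imread("pics/f1.png")
M=pail(.6346,.181,.0205,.053)+pail(.6374,.043,.0205,.053)
overlay(t,"top",M,150,90,310,200,4,"f3")
```

```text
(no output)
```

View pics/f3.png

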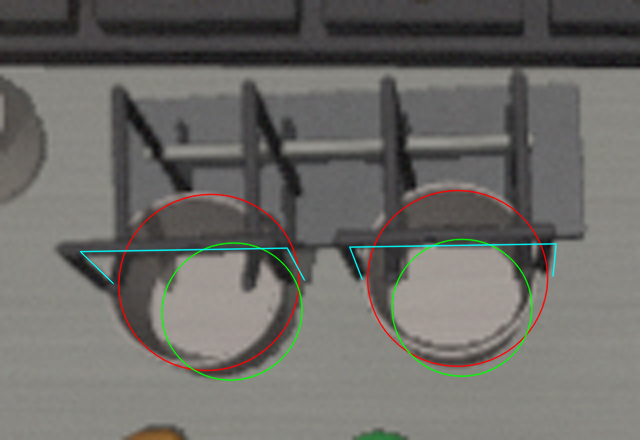

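servo_tool --targets '[[[0.03,0.01,0.4],0],[[0,0,0.28],0],[[0,0,0],0]]'

```text
clock: 41.28
position: [0.3722, -0.3308, 0.0653]
tool_rot: [-3.141, -0.001, 1.593]
force: [0.2, -1.0, 0.4]
grip_width: 0.0003
```

Both bars lie across both prongs; the right one sits about 5 mm back, within tolerance. Pressing the square key.

servo_tool --targets '[[[0,0,0.08],0],[[0,0,0.06],0],[[0,0,0],0]]'

```text
clock: 41.65
position: [0.3727, -0.3316, 0.059]
tool_rot: [3.141, 0.0, 1.593]
force: [1.1, -0.2, 2.8]
grip_width: 0.0
```

servo_tool --targets '[[[0,0,0.05],0],[[0,0,0.04],0],[[0,0,0],0]]'

```text
clock: 42.02
position: [0.3729, -0.3316, 0.0555]
tool_rot: [3.141, 0.001, 1.593]
force: [-4.1, 4.8, 35.9]
grip_width: -0.0
```

servo_tool --targets '[[[0,0,-0.2],0],[[0,0,-0.4],0],[[0,0,-0.3],0],[[0,0,0],0]]'

```text
clock: 42.52
position: [0.3726, -0.3319, 0.1001]
tool_rot: [3.141, 0.001, 1.592]
force: [-0.6, -1.1, -0.8]
grip_width: -0.0003
```

Run:
```python
from h import *
plan([(.4365,-.332,.095,1.593)])
s=bot.grab_frame("side");crop(s,230,80,430,270,3,"f4")
```

```text
at [ 0.3726 -0.3319  0.1001] yaw 1.592 q [ 0.96  0.55 -0.46  2.02  0.39  0.65  0.26] t 42.525
->  [ 0.4366 -0.3315  0.0951] 1.594 2
[[[-0.01,0.64,0.05],-0.01],[[-0.01,0.64,0.05],-0.01]]
```

View pics/f4.png

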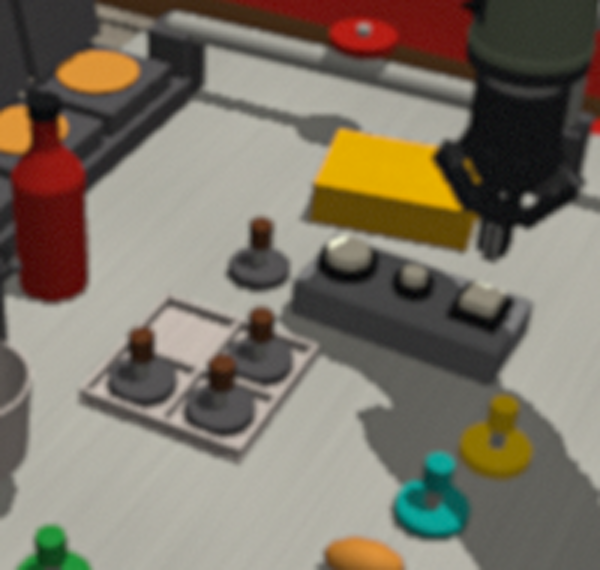

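servo_tool --targets '[[[-0.01,0.64,0.05],0],[[-0.01,0.63,0.05],0],[[0,0,0.3],0],[[0,0,0.28],0],[[0,0,0],0]]'

```text
clock: 43.2
position: [0.4344, -0.3307, 0.0638]
tool_rot: [-3.139, -0.001, 1.592]
force: [-0.3, -0.3, 0.4]
grip_width: -0.0
```

servo_tool --targets '[[[0,0,0.08],0],[[0,0,0.06],0],[[0,0,0],0]]'

```text
clock: 43.58
position: [0.4356, -0.3313, 0.0584]
tool_rot: [-3.141, 0.0, 1.592]
force: [-2.5, -0.5, 4.1]
grip_width: -0.0003
```

servo_tool --targets '[[[0,0,0.05],0],[[0,0,0.03],0],[[0,0,0],0]]'

```text
clock: 43.95
position: [0.4359, -0.3314, 0.0556]
tool_rot: [-3.142, 0.001, 1.592]
force: [-10.5, 3.7, 33.4]
grip_width: -0.0002
```

servo_tool --targets '[[[0,0,-0.2],0],[[0,0,-0.4],0],[[0,0,-0.3],0],[[0,0,0],0]]'

```text
clock: 44.45
position: [0.4364, -0.3314, 0.1001]
tool_rot: [3.14, 0.001, 1.592]
force: [0.5, -0.4, -0.2]
grip_width: 0.0
```

Run:
```python
from h import *
plan([(.500,-.333,.095,1.593)])
s=bot.grab_frame("side");crop(s,230,80,430,270,3,"f5")
```

```text
at [ 0.4364 -0.3314  0.1001] yaw 1.592 q [ 0.87  0.61 -0.45  1.9   0.39  0.72  0.21] t 44.45
->  [ 0.5004 -0.333   0.0951] 1.592 2
[[[-0.03,0.64,0.05],-0.0],[[-0.03,0.64,0.05],-0.0]]
```

View pics/f5.png

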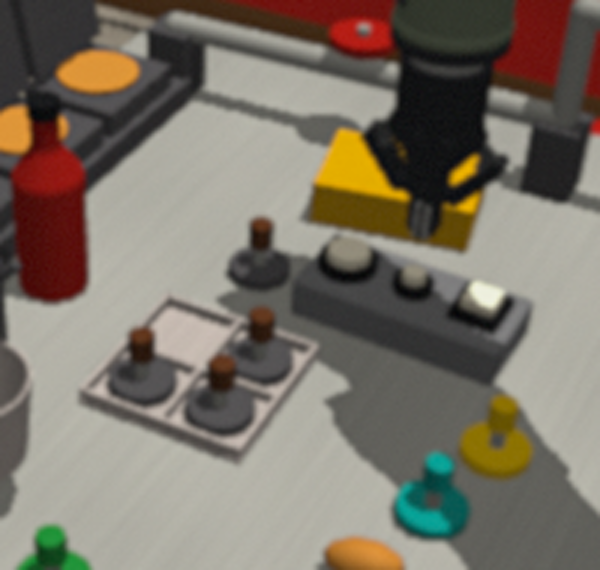

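Small key has been pressed and sprung back. All is still in place. Large key next.

servo_tool --targets '[[[-0.03,0.64,0.05],0],[[-0.03,0.64,0.05],0],[[0,0,0.3],0],[[0,0,0.28],0],[[0,0,0],0]]'

```text
clock: 45.12
position: [0.4985, -0.3324, 0.0637]
tool_rot: [-3.139, -0.001, 1.592]
force: [0.1, 0.5, 0.2]
grip_width: 0.0003
```

servo_tool --targets '[[[0,0,0.08],0],[[0,0,0.06],0],[[0,0,0],0]]'

```text
clock: 45.5
position: [0.4998, -0.333, 0.0585]
tool_rot: [-3.141, 0.0, 1.592]
force: [-2.3, -0.9, 2.9]
grip_width: -0.0003
```

servo_tool --targets '[[[0,0,0.05],0],[[0,0,0.03],0],[[0,0,0],0]]'

```text
clock: 45.88
position: [0.5, -0.333, 0.0557]
tool_rot: [3.141, 0.001, 1.592]
force: [-9.8, 2.7, 28.3]
grip_width: 0.0003
```

servo_tool --targets '[[[0,0,-0.2],0],[[0,0,-0.4],0],[[0,0,-0.5],0],[[0,0,-0.5],0],[[0,0,-0.5],0],[[0,-0.9,-0.3],0],[[-0.3,-0.8,0],0],[[-0.3,-0.8,0],0],[[-0.3,-0.8,0],0],[[0,0,0],0]]'

```text
clock: 47.12
position: [0.3333, -0.3827, 0.1751]
tool_rot: [-3.141, 0.001, 1.589]
force: [0.6, -0.7, 0.1]
grip_width: 0.0
```

Run:
```python
from h import *
st()
s=bot.grab_frame("side");t=bot.grab_frame("top")
M=tray(.561,-.1665,.014)
for p in[(.598,-.1285),(.523,-.1295),(.524,-.2045)]: M+=plug(*p,.005)
M+=plug(.5885,-.33)
overlay(t,"top",M,150,90,450,310,2.6,"g1") if 0 else overlay(t,"top",M,180,90,440,280,3,"g1")
crop(s,100,80,430,330,2,"g2")
```

```text
t 47.12 p [ 0.3333 -0.3827  0.1751] rpy [-3.141e+00  1.000e-03  1.589e+00] q [ 1.12  0.45 -0.5   1.94  0.29  0.82  0.48] F [ 0.6 -0.7  0.1] w 0.0
```

View pics/g1.png

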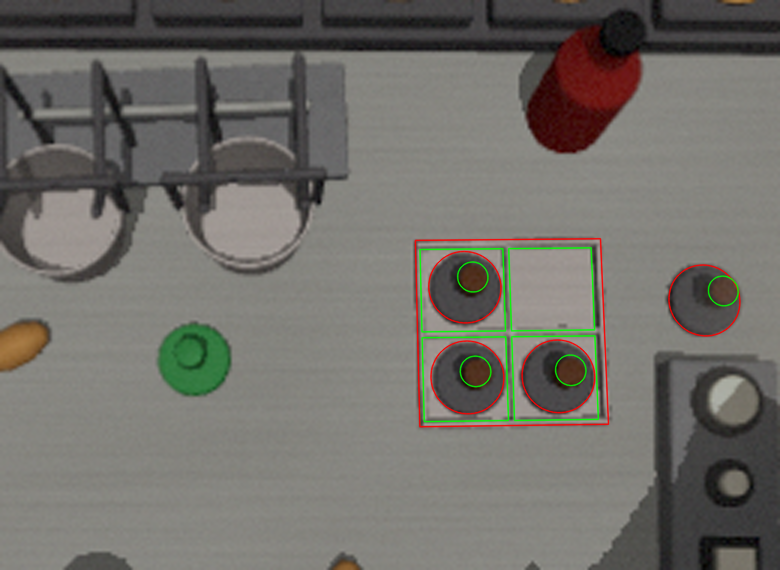

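View pics/g2.png

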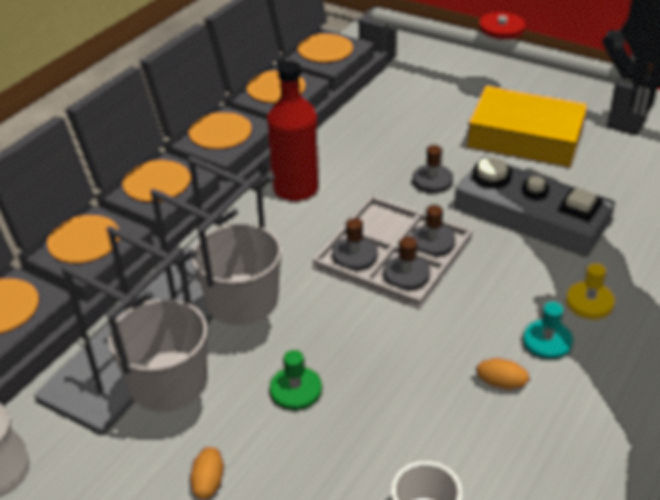

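Everything is in place after the presses. I'll wait briefly to catch a late knock, then check again.

servo_tool --targets '[[[0,0,0],0],[[0,0,0],0],[[0,0,0],0],[[0,0,0],0],[[0,0,0],0],[[0,0,0],0],[[0,0,0],0],[[0,0,0],0],[[0,0,0],0],[[0,0,0],0],[[0,0,0],0],[[0,0,0],0]]'

```text
clock: 48.72
position: [0.336, -0.3813, 0.1743]
tool_rot: [3.142, 0.0, 1.593]
force: [0.7, 0.0, 0.0]
grip_width: -0.0002
```

servo_tool --targets '[[[0,0,0],0],[[0,0,0],0],[[0,0,0],0],[[0,0,0],0],[[0,0,0],0],[[0,0,0],0],[[0,0,0],0],[[0,0,0],0],[[0,0,0],0],[[0,0,0],0],[[0,0,0],0],[[0,0,0],0]]'

```text
clock: 50.22
position: [0.336, -0.3813, 0.1743]
tool_rot: [3.142, 0.0, 1.593]
force: [-0.7, 0.1, 0.7]
grip_width: -0.0001
```

Run:
```python
from h import *
st()
t=bot.grab_frame("top");crop(t,100,80,440,320,2,"g3")
```

```text
t 50.23 p [ 0.336  -0.3813  0.1743] rpy [3.142 0.    1.593] q [ 1.12  0.45 -0.5   1.94  0.29  0.82  0.48] F [-0.7  0.1  0.7] w -0.0001
```

View pics/g3.png

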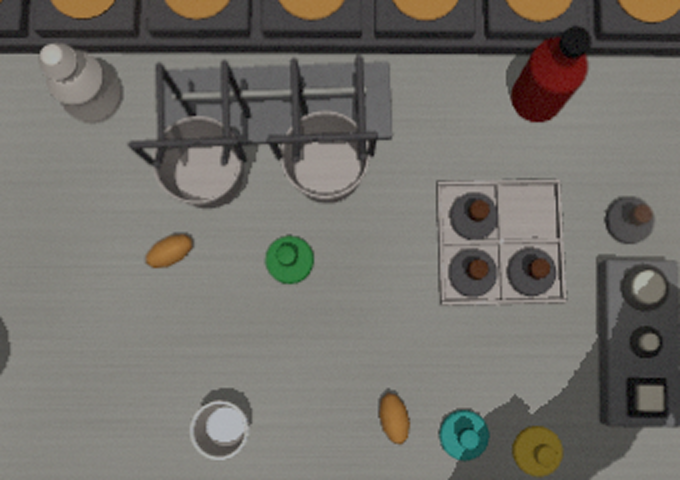

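The picture shows no change: plugs at (473,215), (473,270), (531,270), spare at (629,218), both pails hung, cup and flask upright. Handing in.

Run:
```python
from workcell import bot
print(bot.job_done())
```

```text
the job is handed in; nothing more can be done
None
```

I carried out the whole task and handed it in at about 50 s of the 210 s allowed; the hand-in gives no verdict.

- **Pails:** both hang on the rack, one to a hook, with the bar across both prongs. The right-hand bar sits about 5 mm behind the low point by overlay, and the left-hand pail may be about 5 mm off sideways. Both are within tolerance.
- **Plugs:** all four were present. Three stand in separate pockets, within about 2 mm of centre on the top-view overlay. One pocket is empty, and the spare was never touched, about 165 mm from the tray centre.
- **Keys:** I pressed square, then small round, then large round, each until it bottomed out. The TCP stopped at about 55.5 mm height with 28–36 N, and the arm was lifted clear between presses. Key travel itself cannot be read from the state.
- **Final check:** top and side pictures after the presses, and a top picture after a further 3 s wait, showed everything in place. The teacup and flask were upright, the keys looked up in the pictures, and the arm was clear with near-zero force. I saw no knock to any plug.
- **Disagreement:** side-camera positions differed from the top camera by 3–9 mm. I used the top camera, which every grasp and placement bore out.

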